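Nest the dusty bisque bowls under extraction

TASK

The bisque tea bowls are dusty, so first turn the dust-extraction damper lever its quarter turn to fully open, and handle the bowls only while it is open. Nest all the small terracotta-coloured footed bowls upright, one inside the other, in a single straight stack in the middle of the plywood batt, setting each down gently rather than dropping it, and leave the other pots and tools where they are. When all the bowls are stacked, turn the damper back to fully closed.

Things in the scene. Friction and masses are not known exactly. Their poses are not given: they have to be found in the camera images.
- bowl0: a small footed tea bowl of bare terracotta bisque, one of 5 to 7 alike (None from the start: absent). Rim 69 mm across, 44 mm high, wall 3 mm, flaring straight from 48 mm across at height 10 mm; straight foot 41 mm across, 8 high. Inner floor 18 mm above the underside: a nested bowl sits 18 mm above the one below, 1-3 mm play. 0.13 kg. Origin: centre of underside; z up out of the mouth
- bowl1: a small footed tea bowl of bare terracotta bisque, one of 5 to 7 alike (None from the start: absent). Rim 69 mm across, 44 mm high, wall 3 mm, flaring straight from 48 mm across at height 10 mm; straight foot 41 mm across, 8 high. Inner floor 18 mm above the underside: a nested bowl sits 18 mm above the one below, 1-3 mm play. 0.13 kg. Origin: centre of underside; z up out of the mouth
- bowl2: a small footed tea bowl of bare terracotta bisque, one of 5 to 7 alike (None from the start: absent). Rim 69 mm across, 44 mm high, wall 3 mm, flaring straight from 48 mm across at height 10 mm; straight foot 41 mm across, 8 high. Inner floor 18 mm above the underside: a nested bowl sits 18 mm above the one below, 1-3 mm play. 0.13 kg. Origin: centre of underside; z up out of the mouth
- bowl3: a small footed tea bowl of bare terracotta bisque, one of 5 to 7 alike (None from the start: absent). Rim 69 mm across, 44 mm high, wall 3 mm, flaring straight from 48 mm across at height 10 mm; straight foot 41 mm across, 8 high. Inner floor 18 mm above the underside: a nested bowl sits 18 mm above the one below, 1-3 mm play. 0.13 kg. Origin: centre of underside; z up out of the mouth
- bowl4: a small footed tea bowl of bare terracotta bisque, one of 5 to 7 alike (None from the start: absent). Rim 69 mm across, 44 mm high, wall 3 mm, flaring straight from 48 mm across at height 10 mm; straight foot 41 mm across, 8 high. Inner floor 18 mm above the underside: a nested bowl sits 18 mm above the one below, 1-3 mm play. 0.13 kg. Origin: centre of underside; z up out of the mouth
- bowl5: a small footed tea bowl of bare terracotta bisque, one of 5 to 7 alike (None from the start: absent). Rim 69 mm across, 44 mm high, wall 3 mm, flaring straight from 48 mm across at height 10 mm; straight foot 41 mm across, 8 high. Inner floor 18 mm above the underside: a nested bowl sits 18 mm above the one below, 1-3 mm play. 0.13 kg. Origin: centre of underside; z up out of the mouth
- bowl6: a small footed tea bowl of bare terracotta bisque, one of 5 to 7 alike (None from the start: absent). Rim 69 mm across, 44 mm high, wall 3 mm, flaring straight from 48 mm across at height 10 mm; straight foot 41 mm across, 8 high. Inner floor 18 mm above the underside: a nested bowl sits 18 mm above the one below, 1-3 mm play. 0.13 kg. Origin: centre of underside; z up out of the mouth
- batt: square plywood ware batt, 150 x 150 x 12 mm, lying fixed on the bench, on which the stack is to be made; origin at the centre of its underside
- batt_top (a point): centre of the batt's upper face, 12 mm above the bench
- damper (a joint): quarter-turn butterfly damper in the metal extraction duct, rad: 0 = closed at its stop (lever square across the duct, towards the robot), 1.571 = fully open at its stop (lever along the duct, away from the hood). Seen from above the lever turns clockwise as the value grows; it stays where left; takes about 0.12 N m (1.5 N at the knob)
- damper_pivot (a point): on the vertical axis about which the damper lever turns, 126 mm above the bench, at mid-thickness of the lever; x axis square across the duct, y axis along the duct away from the hood. At value v the lever points along (-cos v, sin v) of these axes
- damper_knob (a point): grip point of the upright round black knob on the lever's end: knob 22 mm across, 42 mm high, its top 172 mm above the bench and this point 162 mm (lever top 130 mm); 85 mm from the pivot axis; grip from above
- duct: fixed bare-metal extraction duct on the bench with the damper on top; 80 mm across, top 105 mm above the bench; its flared hood, 116 mm across, opens 100 mm from the pivot towards this body's -y, an elbow goes down into the bench at +200 mm. Origin on the bench under the pivot; y along the duct away from the hood
- mug: bystander: white glazed mug with a handle, 72 mm across, 85 mm high, standing among the bowls; origin at the centre of its underside
- glaze_jar: bystander: grey jar with white lid, 72 mm across, 100 mm high, beyond the bowls; origin at the centre of its underside
- big_bowl: bystander: blue glazed bowl 150 mm across, 60 mm high; origin at the centre of its underside
- oxide_tin: bystander: plain metal tin 60 mm across, 60 mm high; origin at the centre of its underside
- glaze_brush: bystander: brush 180 mm long lying flat; origin under its middle
- modelling_tool: bystander: wooden spatula 170 mm long lying flat near the robot; origin under its middle
Things that resemble listed ones, but are neither listed nor needed, are in the scene too. Leave any turquoise look-alike of the bowl2 alone.

How it is judged:
By the outcome, as a careful person would: the job done as asked, in the order asked, and still so for the second after the job is handed in, with the robot touching nothing.
Of bowl0, bowl1, bowl2, bowl3, bowl4, bowl5, bowl6 only 5 to 7 are there at a start; the rules pass over those that are not, and their reading is None.
At some moment in a run one of bowl0, bowl1, bowl2, bowl3, bowl4, bowl5, bowl6 may be knocked a few centimetres aside while the robot is not near it.
It also fails if it takes over 208 s, if anything falls off the work surface, if the arm or the gripper's body presses on something with over 40 N, if the wrist force passes 120 N, or if a joint passes its speed limit or range.

ROBOT

A 7-joint arm with a two-finger parallel gripper is mounted at the origin on the work surface. World frame = base frame: x ahead of the robot, y to its left, z up, the work surface at z = 0. Lengths are in m, angles in rad, forces in N, time in s.
With the tool pointing down it reaches from about 0.425 to 0.875 m from the base axis. Payload 9.9 kg.
Tool frame: the origin (TCP) lies on the centre line of the jaws, within the pads' length; the fingertips stand finger_overhang ahead of it and the grasp point (between the pads) lies 2 mm behind it (finger_overhang is the distance from the TCP to the fingertips, in m); z points along the fingers, x is the direction in which the jaws open and shut, and the axes are right-handed (so a half turn about z gives the same grasp; the last joint's range is limited). The gripper opens to 85 mm and grips with 20 to 120 N. Pads are 22 mm wide; open, the fingers measure 114 mm over their backs; the gripper's body (76 mm by 85 mm) begins 54 mm behind the grasp point. The pads swing forward as they close: fully open they stand 13 mm farther back than shut.
Start: joints at [-1.368, 0.576, 0.025, 1.437, -0.015, 1.129, -0.057], TCP at [0.191, 0.647, 0.248] pointing down, gripper open.
Joint ranges: [-2.76, 2.76], [-0.34, 2.15], [-1.52, 1.57], [0.19, 2.46], [-1.09, 4.23], [0.17, 1.99], [-2.82, 2.82]. Speed limits (rad/s): [2.22, 2.22, 3.01, 3.01, 3.14, 3.14, 3.14].

INTERFACE

Orientations are given as a unit quaternion [x, y, z, w].
In Python, from bench import get_obs, read_camera, sign_off, finger_overhang gives the robot as it stands.
- The arm moves only by the tool step_arm, never from a script. Its argument "plan" is a list of rows, each a list of 5 numbers: the opening, from 0 (shut) to 1 (fully open), then the shift along the tool's x, y, z in mm, then the turn about the tool's z in rad. A call has 1 to 8 rows; each row shifts and turns the pose as measured when the row begins, along the tool's axes as they then stand; what a row does not reach is not made up. A row lasts 1/12 s, in which the tool goes at most 41.7 mm and 7.16 degrees, less where a joint would pass 70% of its speed; a pose out of reach is approached as far as the arm can. A call is refused whole if a number of a shift passes 41.7 or a number of a turn 0.125, either way. A call with a gripper value outside its range is refused whole. The fingers move at their own pace and stop on an object; "newtons" is the grip in N (left out, the last holds). Time passes only in rows, so rows that do not move let the fingers close. It gives the time, the measured TCP pose, the force and the opening at its end, in the units of the state.
- get_obs(): the state, without advancing time (a new reading comes with each control period).
- read_camera(name): name is "scene" or "top" or "wrist"; returns a dict with "color" (384x512x3 uint8, red, green, blue), "z_map" (384x512 float32, m along the optical axis (not along the pixel's ray), 0 where there is no reading), "fov_y" (degrees; the focal length in pixels is half the picture's height over the tangent of half this angle, whatever the lens; pixels are square), "cx", "cy" (the principal point, pixels), "distortion" ([k1, k2, p1, p2, k3] as OpenCV has them; the pictures are not rectified), "rvec" (rotation vector, rad) and "tvec" (3), from world to camera coordinates, as OpenCV has them. Camera axes: x right, y down, z forward; pixel columns grow to the right and rows downward; lengths in m; the calibration is good to about 2 mm. A picture is of the moment at which its call begins.
- sign_off(): hands the job in, once; it reports no verdict.
The state is a dict: "t": time; "q": joint angles; "qd": joint speeds; "effort": joint torques, N m; "ee_pos": TCP position; "eef_rot": TCP orientation; "wrist_force": force on the tool from outside, world axes, zero at the start; "torque": the same for the moment, N m; "gripper_width": opening from 0.0 (shut) to 1.0 (fully open).
Only numpy, scipy, OpenCV 4.12 (cv2) and the standard library are available. Lean on these libraries where they do the work, as an engineer would, in place of code of your own. Each camera call takes 0.05 s, during which the arm holds its last target.

## Working session

There is one attempt and no reset: what is moved stays moved. The work goes in short steps, Python scripts to look and compute and a tool call to move; the robot and the scene stay as the last step left them, time stands still between calls to the robot, and variables do not carry over. Pictures are saved under pics/ and viewed, and the job is handed in when it is done.

Besides the shell and the picture viewer there is one more tool, called after "Emit:" by a JSON object that holds its "fn" and its "kwargs", one argument or row to a line. step_arm: Moves the arm, as the interface text tells. Its arguments: {"type":"object","properties":{"plan":{"type":"array","items":{"type":"array","items":{"type":"number"}}},"newtons":{"type":"number"}},"required":["plan"]}

```bash
mkdir -p pics; ls; cat > h.py <<'E'
import numpy as np, cv2
from bench import get_obs, read_camera, sign_off, finger_overhang
def cam(n,save=None):
    c=read_camera(n)
    if save: cv2.imwrite('pics/'+save, c['color'][:,:,::-1])
    H=c['color'].shape[0]; f=H/2/np.tan(np.radians(c['fov_y'])/2)
    c['K']=np.array([[f,0,c['cx']],[0,f,c['cy']],[0,0,1.]]); c['d']=np.array(c['distortion'],float)
    c['R']=cv2.Rodrigues(np.array(c['rvec'],float))[0]; c['t']=np.array(c['tvec'],float).ravel()
    return c
def rays(c,uv):
    p=cv2.undistortPoints(np.array(uv,float).reshape(-1,1,2),c['K'],c['d']).reshape(-1,2)
    return np.c_[p,np.ones(len(p))]
def onplane(c,uv,z):
    r=rays(c,uv)@c['R']; o=-c['R'].T@c['t']
    return o+r*((z-o[2])/r[:,2])[:,None]
def cloud(c):
    H,W=c['z_map'].shape; v,u=np.mgrid[:H,:W]
    r=rays(c,np.c_[u.ravel(),v.ravel()])*c['z_map'].reshape(-1,1)
    P=((r-c['t'])@c['R']).reshape(H,W,3); P[c['z_map']==0]=np.nan
    return P
def proj(c,X):
    return cv2.projectPoints(np.array(X,float).reshape(-1,1,3),np.array(c['rvec'],float),c['t'],c['K'],c['d'])[0].reshape(-1,2)
E
python3 - <<'E'
from h import *
o=get_obs(); print({k:np.round(v,3) for k,v in o.items()}, finger_overhang if not callable(finger_overhang) else finger_overhang())
for n in ['scene','top','wrist']:
    c=cam(n,n+'0.png'); print(n,np.round(-c['R'].T@c['t'],3),c['fov_y'],c['distortion'])
E
```

```text
pics
{'t': np.float64(0.0), 'q': array([-1.368,  0.577,  0.025,  1.438, -0.015,  1.129, -0.057]), 'qd': array([-0.   , -0.001, -0.003, -0.002, -0.   ,  0.001,  0.001]), 'effort': array([-1.0000e-03, -7.6576e+01,  2.2500e+00, -2.8595e+01,  1.5000e-02,
        1.3000e-02, -0.0000e+00]), 'ee_pos': array([0.191, 0.647, 0.247]), 'eef_rot': array([ 0.801,  0.599, -0.001,  0.001]), 'wrist_force': array([-0.456,  0.303,  0.449]), 'torque': array([-0.016,  0.001, -0.035]), 'gripper_width': np.float64(1.002)} 0.017
scene [ 1.208 -0.304  1.271] 50.29240994575151 [-0.08458719  0.          0.          0.          0.        ]
top [ 0.429 -0.063  1.157] 54.818008884480896 [-0.11894473  0.          0.          0.          0.        ]
wrist [0.114 0.671 0.373] 71.60420416973002 [-0.00300021  0.          0.          0.          0.        ]
```

View pics/scene0.png

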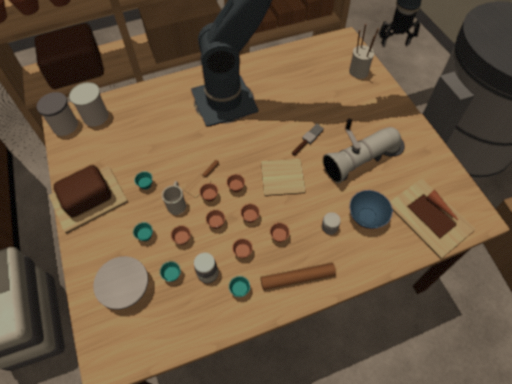

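View pics/top0.png

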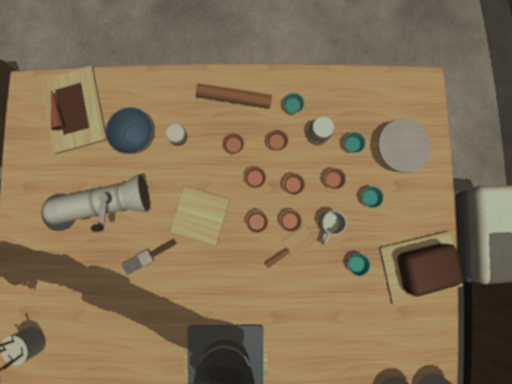

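View pics/wrist0.png

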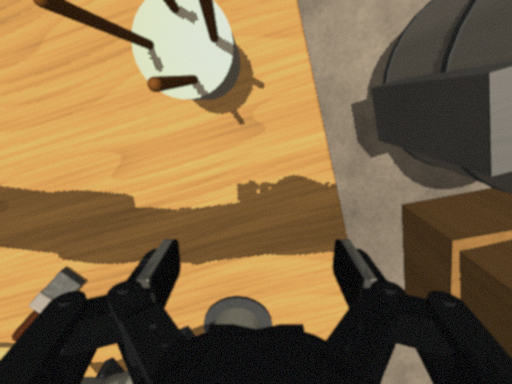

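The top view shows seven terracotta bowls at about (233,144), (277,140), (255,177), (293,184), (333,178), (257,221) and (290,221). There are four turquoise decoys, the batt is at (200,215), and the damper knob is near (97,227). The mug is at (332,222) and the jar at (322,128). Next I'll measure positions.

```bash
cat >> h.py <<'E'
def bowls(c,P=None,zr=0.044,show=False):
    """terracotta blobs; rim = outer contour minus walls; returns list (area, cx,cy via cloud rim, via contour)"""
    hsv=cv2.cvtColor(c['color'],cv2.COLOR_RGB2HSV)
    if P is None: P=cloud(c)
    m=((hsv[...,0]<12)|(hsv[...,0]>172))&(hsv[...,1]>90)&(hsv[...,2]>60)
    m=m.astype(np.uint8)*255
    m=cv2.morphologyEx(m,cv2.MORPH_CLOSE,np.ones((3,3)))
    out=[]
    for k in cv2.findContours(m,cv2.RETR_EXTERNAL,cv2.CHAIN_APPROX_NONE)[0]:
        a=cv2.contourArea(k)
        if a<120: continue
        mm=np.zeros_like(m); cv2.drawContours(mm,[k],-1,255,-1); mm=cv2.dilate(mm,np.ones((3,3)))
        p=P[mm>0]; p=p[np.isfinite(p[:,2])]
        (u,v),_,_=cv2.fitEllipse(k)
        X=onplane(c,[(u,v)],zr)[0]
        r=p[np.abs(p[:,2]-zr)<0.006]
        fit=None
        if len(r)>20:
            A=np.c_[2*r[:,:2],np.ones(len(r))]; s=np.linalg.lstsq(A,(r[:,:2]**2).sum(1),rcond=None)[0]
            fit=(s[0],s[1],np.sqrt(s[2]+s[0]**2+s[1]**2),len(r))
        out.append((round(u),round(v),a,np.round(X[:2],4),None if fit is None else np.round(fit,4),np.round(np.percentile(p[:,2],98),3)))
    return out
E
python3 - <<'E'
from h import *
for n in ['top','scene']:
    c=cam(n); print(n)
    for b in bowls(c): print(*b)
c=cam('top'); P=cloud(c)
# batt
for q in [(190,187),(229,204),(209,243),(171,226),(200,215)]:
    print('batt',q,onplane(c,[q],0.012)[0].round(4),P[q[1],q[0]].round(4))
m=(P[...,2]>0.15)&(P[...,2]<0.2)&(P[...,0]>0.35)
p=P[m]; print('knob',len(p),np.c_[p,np.argwhere(m)][:: max(1,len(p)//12)].round(3))
E
```

```text
top
435 270 1784.5 [ 0.2706 -0.647 ] None 0.109
256 220 213.5 [ 0.4338 -0.0976] [ 4.301e-01 -9.880e-02  3.120e-02  4.200e+01] 0.046
290 220 244.0 [ 0.4331 -0.1994] [ 4.317e-01 -2.001e-01  3.110e-02  4.900e+01] 0.045
293 183 235.0 [ 0.5439 -0.2109] [ 5.432e-01 -2.119e-01  3.090e-02  3.900e+01] 0.044
334 178 261.0 [ 0.5599 -0.3383] [ 5.586e-01 -3.397e-01  3.100e-02  8.200e+01] 0.045
254 176 242.5 [ 0.566  -0.0935] [ 5.648e-01 -9.440e-02  3.120e-02  5.400e+01] 0.045
233 143 249.0 [ 0.6701 -0.0288] [ 6.697e-01 -2.900e-02  3.140e-02  6.900e+01] 0.045
276 140 252.0 [ 0.6796 -0.1627] [ 6.789e-01 -1.641e-01  3.140e-02  6.200e+01] 0.046
68 110 1226.5 [0.7858 0.4962] [7.805e-01 5.441e-01 3.450e-02 1.810e+02] 0.055
scene
242 248 250.5 [ 0.6862 -0.1636] [ 6.837e-01 -1.635e-01  3.180e-02  7.700e+01] 0.046
181 235 236.0 [ 0.567  -0.3378] [ 5.627e-01 -3.392e-01  3.200e-02  6.700e+01] 0.045
279 232 243.0 [ 0.6765 -0.0283] [ 6.739e-01 -2.760e-02  3.220e-02  7.100e+01] 0.046
215 219 224.0 [ 0.5518 -0.2112] [ 5.473e-01 -2.115e-01  3.200e-02  6.500e+01] 0.046
250 213 224.5 [ 0.5722 -0.0945] [ 5.687e-01 
[... 628 characters left out ...]
4514 0.0744 0.0121]
knob 69 [[4.25e-01 3.44e-01 1.70e-01 2.24e+02 9.40e+01]
 [4.22e-01 3.48e-01 1.73e-01 2.25e+02 9.20e+01]
 [4.22e-01 3.34e-01 1.72e-01 2.25e+02 9.70e+01]
 [4.19e-01 3.45e-01 1.72e-01 2.26e+02 9.30e+01]
 [4.19e-01 3.34e-01 1.66e-01 2.26e+02 9.80e+01]
 [4.17e-01 3.44e-01 1.70e-01 2.27e+02 9.40e+01]
 [4.17e-01 3.36e-01 1.55e-01 2.27e+02 9.90e+01]
 [4.14e-01 3.42e-01 1.73e-01 2.28e+02 9.40e+01]
 [4.14e-01 3.33e-01 1.60e-01 2.28e+02 9.90e+01]
 [4.11e-01 3.44e-01 1.69e-01 2.29e+02 9.40e+01]
 [4.11e-01 3.35e-01 1.57e-01 2.29e+02 9.90e+01]
 [4.09e-01 3.39e-01 1.74e-01 2.30e+02 9.50e+01]
 [4.06e-01 3.49e-01 1.69e-01 2.31e+02 9.20e+01]
 [4.06e-01 3.35e-01 1.70e-01 2.31e+02 9.70e+01]]
```

```bash
python3 - <<'E'
from h import *
c=cam('top')
cv2.imwrite('pics/z1.png',cv2.resize(c['color'][160:290,20:240,::-1],None,fx=3.6,fy=3.6,interpolation=cv2.INTER_CUBIC))
c=cam('scene')
cv2.imwrite('pics/z2.png',cv2.resize(c['color'][100:230,240:440,::-1],None,fx=4,fy=4,interpolation=cv2.INTER_CUBIC))
E
```

```text
(no output)
```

View pics/z1.png

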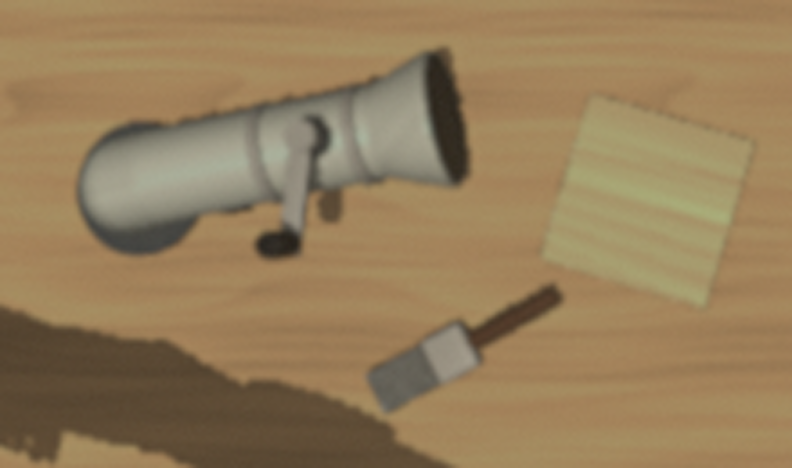

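View pics/z2.png

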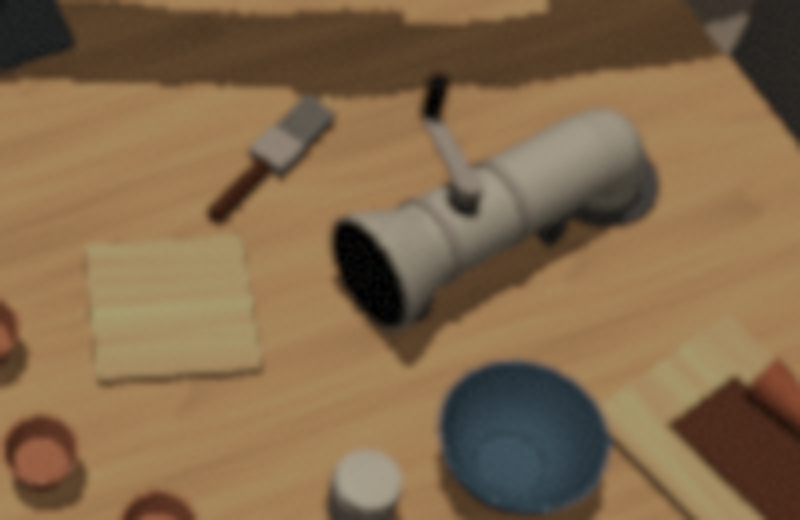

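```bash
python3 - <<'E'
from h import *
c=cam('top'); P=cloud(c); s=cam('scene'); S=cloud(s)
cor=np.array([(597,95),(755,143),(706,308),(541,258)])/3.6+[20,160]-0.36
X=onplane(c,cor,0.012); print('batt top',X.round(4),X.mean(0).round(4),[np.linalg.norm(X[i]-X[i-1]).round(3) for i in range(4)])
cor=np.array([(88,243),(243,236),(262,370),(98,382)])/4+[240,100]-0.37
X=onplane(s,cor,0.012); print('batt scene',X.round(4),X.mean(0).round(4),[np.linalg.norm(X[i]-X[i-1]).round(3) for i in range(4)])
for n,Q in(('top',P),('scene',S)):
    m=(Q[...,2]>0.168)&(Q[...,2]<0.176)&(Q[...,0]>0.35)&(Q[...,0]<.5)&(Q[...,1]>.28)&(Q[...,1]<.4)
    p=Q[m]; print(n,'knob top',len(p),p.mean(0).round(4),p.min(0).round(3),p.max(0).round(3))
    # duct ridge: highest points 0.098-0.108
    m=(Q[...,2]>0.1)&(Q[...,2]<0.107)&(Q[...,0]>0.4)&(Q[...,0]<.62)&(Q[...,1]>.2)&(Q[...,1]<.5)
    p=Q[m][:,:2]; vx=cv2.fitLine(p.astype(np.float32),cv2.DIST_HUBER,0,.01,.01).ravel(); print(' duct',len(p),vx.round(4))
    m=(Q[...,2]>0.108)&(Q[...,2]<0.150)&(Q[...,0]>0.4)&(Q[...,0]<.62)&(Q[...,1]>.25)&(Q[...,1]<.42)
    p=Q[m]; q=p[p[:,0]>p[:,0].max()-.03]; print(' lever+hub',p.min(0).round(3),p.max(0).round(3),q.mean(0).round(4),len(q))
    p=p[np.abs(p[:,2]-.130)<.006][:,:2]; print(cv2.fitLine(p.astype(np.float32),cv2.DIST_HUBER,0,.01,.01).ravel().round(3),len(p))
E
```

```text
batt top [[ 0.5415  0.1201  0.012 ]
 [ 0.499  -0.0165  0.012 ]
 [ 0.3586  0.0259  0.012 ]
 [ 0.4016  0.1674  0.012 ]] [0.4502 0.0742 0.012 ] [np.float64(0.148), np.float64(0.143), np.float64(0.147), np.float64(0.148)]
batt scene [[ 0.3609  0.0326  0.012 ]
 [ 0.407   0.1727  0.012 ]
 [ 0.5495  0.1271  0.012 ]
 [ 0.5071 -0.0154  0.012 ]] [0.4561 0.0793 0.012 ] [np.float64(0.154), np.float64(0.148), np.float64(0.15), np.float64(0.149)]
top knob top 54 [0.4145 0.3417 0.1714] [0.403 0.332 0.168] [0.425 0.352 0.175]
 duct 793 [ 0.1726 -0.985   0.4899  0.3787]
 lever+hub [0.405 0.25  0.108] [0.556 0.41  0.15 ] [0.5366 0.2592 0.1131] 46
[ 0.999 -0.038  0.457  0.337] 239
scene knob top 23 [0.4173 0.3419 0.1719] [0.408 0.332 0.168] [0.425 0.352 0.175]
 duct 425 [ 0.246  -0.9693  0.4991  0.3875]
 lever+hub [0.41  0.25  0.108] [0.557 0.416 0.15 ] [0.5379 0.2628 0.114 ] 42
[ 0.996 -0.086  0.466  0.338] 117
```

```bash
python3 - <<'E'
from h import *
from scipy.optimize import least_squares
for n in('top','scene'):
    c=cam(n);Q=cloud(c)
    d0=np.array([-.2,.98]);o=np.array([.499,.359])
    rel=Q[...,:2]-o; s=rel@d0; e=rel@[.98,.2]
    m=(((s>-.03)&(s<-.018))|((s>.025)&(s<.15)))&(abs(e)<.05)&(Q[...,2]>.06)&(Q[...,2]<.11)
    p=Q[m]
    def f(x):
        th=x[0]; nx=np.array([np.cos(th),np.sin(th)]); return np.hypot((p[:,:2]@nx)-x[1],p[:,2]-.065-x[2])-.04
    r=least_squares(f,[.2,.56,0],loss='soft_l1',f_scale=.003); print(n,len(p),r.x.round(4),np.std(f(r.x)).round(4))
    # hub
    th=r.x[0]; nx=np.array([np.cos(th),np.sin(th)]); dy=np.array([-nx[1],nx[0]])
    m=(abs(s)<.06)&(e>-.06)&(e<.05)&(Q[...,2]>.112)
    p=Q[m]; E=p[:,:2]@nx-r.x[1]; Sx=p[:,:2]@dy
    for i in range(0,len(p),max(1,len(p)//25)): print((E[i].round(4),Sx[i].round(4),p[i,2].round(4)),end=' ')
    k=np.array([.416,.342]); print('\nknob in frame',k@nx-r.x[1],k@dy)
E
```

```text
top 1103 [ 1.882e-01  5.538e-01 -5.000e-04] 0.002
(np.float64(0.0111), np.float64(0.2327), np.float64(0.1351)) (np.float64(0.0094), np.float64(0.2371), np.float64(0.1321)) (np.float64(0.0081), np.float64(0.2458), np.float64(0.1331)) (np.float64(0.0038), np.float64(0.2234), np.float64(0.1317)) (np.float64(0.0035), np.float64(0.2373), np.float64(0.1342)) (np.float64(0.0016), np.float64(0.2208), np.float64(0.1161)) (np.float64(-0.0009), np.float64(0.2293), np.float64(0.1337)) (np.float64(-0.001), np.float64(0.2437), np.float64(0.1346)) (np.float64(-0.0041), np.float64(0.2244), np.float64(0.1248)) (np.float64(-0.0058), np.float64(0.2334), np.float64(0.1327)) (np.float64(-0.0073), np.float64(0.2412), np.float64(0.1361)) (np.float64(-0.0094), np.float64(0.2247), np.float64(0.1183)) (np.float64(-0.0119), np.float64(0.23), np.float64(0.1288)) (np.float64(-0.0138), np.float64(0.2357), np.float64(0.1303)) (np.float64(-0.0164), np.float64(0.2366), np.float64(0.129)) (np.float64(-0.0194), np.float64(0.2353), np.float64(0.126)) (np.float64(-0.0227), np.float64(0.2328), np.float64(0.126)) (np.floa
[... 1844 characters left out ...]
.float64(0.2275), np.float64(0.1201)) (np.float64(0.0054), np.float64(0.2336), np.float64(0.1336)) (np.float64(-0.001), np.float64(0.2217), np.float64(0.1292)) (np.float64(0.0108), np.float64(0.2336), np.float64(0.1339)) (np.float64(-0.001), np.float64(0.2234), np.float64(0.1222)) (np.float64(0.0126), np.float64(0.2331), np.float64(0.1305)) (np.float64(0.0023), np.float64(0.2263), np.float64(0.118)) (np.float64(0.0105), np.float64(0.2434), np.float64(0.1153)) (np.float64(0.0115), np.float64(0.2269), np.float64(0.122)) (np.float64(0.0034), np.float64(0.2173), np.float64(0.1139)) (np.float64(0.0161), np.float64(0.2281), np.float64(0.1205)) 
knob in frame -0.08259669903592565 0.2572488870691863
```

```bash
cat >> h.py <<'E'
from scipy.spatial.transform import Rotation as Ro
def go(x,y,z,yaw=None):
    """yaw: world angle (deg) of tool x; mod 180"""
    o=get_obs(); R=Ro.from_quat(o['eef_rot']).as_matrix(); d=(np.array([x,y,z])-o['ee_pos'])*1000
    cur=np.degrees(np.arctan2(R[1,0],R[0,0])); 
    t=0
    if yaw is not None: t=-np.radians((yaw-cur+90)%180-90)
    dt=R.T@d
    print('t',round(float(o['t']),2),'pos',o['ee_pos'].round(4),'yaw',cur.round(1),'q7',o['q'][6].round(2),'tilt',np.degrees(np.arccos(-R[2,2])).round(2),'F',o['wrist_force'].round(1),'g',round(float(o['gripper_width']),3))
    print('tool delta mm',dt.round(1),'norm',np.linalg.norm(dt).round(1),'turn',round(float(t),3))
E
python3 -c "
from h import *
go(.416,.342,.25,87.7)"
```

```text
t 0.6 pos [0.1909 0.6474 0.2483] yaw 73.6 q7 -0.06 tilt 0.0 F [-0.2 -0.   0.8] g 1.002
tool delta mm [-229.3  302.3   -1.7] norm 379.4 turn -0.247
```

Emit:
{"fn": "step_arm", "kwargs": {
  "plan": [
    [1,-24,32,0,0],
    [1,-24,32,0,0],
    [1,-24,32,0,0],
    [1,-24,32,0,0],
    [1,-24,32,0,0],
    [1,-24,32,0,0],
    [1,-24,32,0,0],
    [1,-24,32,0,0]
  ]
}}

```text
t: 1.27
ee_pos: [0.3808, 0.3908, 0.2456]
eef_rot: [0.795, 0.606, 0.0, -0.004]
wrist_force: [0.4, 0.3, 0.3]
gripper_width: 1.0
```

```bash
python3 -c "
from h import *
go(.416,.342,.25,87.7)"
```

```text
t 1.27 pos [0.3808 0.3908 0.2456] yaw 74.6 q7 0.45 tilt 0.41 F [0.4 0.3 0.3] g 1.0
tool delta mm [-37.7  46.8  -4.8] norm 60.3 turn -0.228
```

Emit:
{"fn": "step_arm", "kwargs": {
  "plan": [
    [1,-19,23,-2,0],
    [1,-18,22,-2,0],
    [1,0,0,0,-0.115],
    [1,0,0,0,-0.115],
    [0.5,0,0,0,0],
    [0.5,0,0,0,0]
  ]
}}

```text
t: 1.77
ee_pos: [0.424, 0.3286, 0.2511]
eef_rot: [0.725, 0.689, 0.002, -0.001]
wrist_force: [0.2, -0.5, -0.5]
gripper_width: 0.749
```

```bash
python3 - <<'E'
from h import *
go(.416,.342,.162,87.7)
c=cam('wrist','w1.png');Q=cloud(c)
m=(Q[...,2]>0.166)&(Q[...,2]<0.178)&(abs(Q[...,0]-.416)<.03)&(abs(Q[...,1]-.342)<.03)
print(m.sum(),Q[m].mean(0),Q[m].min(0),Q[m].max(0))
E
```

```text
t 1.77 pos [0.424  0.3286 0.2511] yaw 87.1 q7 0.78 tilt 0.21 F [ 0.2 -0.5 -0.5] g 0.749
tool delta mm [12.7 -8.8 89.1] norm 90.4 turn -0.011
537 [0.41343752 0.34518851 0.17100696] [0.40347862 0.33482614 0.16600034] [0.42484537 0.35628013 0.17305125]
```

View pics/w1.png

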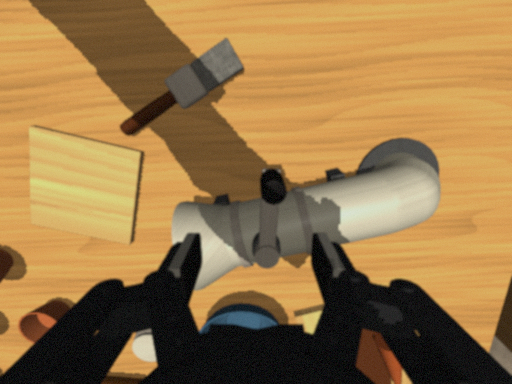

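The wrist view shows the knob at about (273,187) and the hub at (266,250). That puts the knob at (0.4135, 0.345), within 3 mm of the other two views. Moving down onto it.

Emit:
{"fn": "step_arm", "kwargs": {
  "plan": [
    [0.7,14,-9,0,0],
    [0.7,0,0,0,0],
    [0.7,0,0,25,0],
    [0.7,0,0,25,0],
    [0.7,0,0,20,0],
    [0.7,0,0,10,0],
    [0.7,0,0,0,0]
  ]
}}

```text
t: 2.4
ee_pos: [0.4141, 0.3488, 0.1695]
eef_rot: [0.729, 0.685, 0.004, -0.001]
wrist_force: [-0.8, 0.2, 0.4]
gripper_width: 0.703
```

```bash
python3 -c "
from h import *
go(.4145,.3435,.162,87.7)"
```

```text
t 2.4 pos [0.4141 0.3488 0.1695] yaw 86.4 q7 0.73 tilt 0.5 F [-0.8  0.2  0.4] g 0.703
tool delta mm [-5.3  0.7  7.5] norm 9.2 turn -0.023
```

Emit:
{"fn": "step_arm", "kwargs": {
  "plan": [
    [0.6,-5,0.5,7,-0.02],
    [0.2,0,0,0,0],
    [0,0,0,0,0],
    [0,0,0,0,0],
    [0,0,0,0,0]
  ],
  "newtons": 40
}}

```text
t: 2.82
ee_pos: [0.4138, 0.3441, 0.1629]
eef_rot: [0.722, 0.692, 0.004, -0.001]
wrist_force: [2.0, 1.7, -11.5]
gripper_width: 0.245
```

```bash
python3 -c "
from h import *
go(.4145,.3435,.162,87.7)"
```

```text
t 2.82 pos [0.4138 0.3441 0.1629] yaw 87.5 q7 0.75 tilt 0.49 F [  2.    1.7 -11.5] g 0.245
tool delta mm [-0.5  0.7  0.9] norm 1.3 turn -0.003
```

Emit:
{"fn": "step_arm", "kwargs": {
  "plan": [
    [0,10.2,0.6,0,0.12],
    [0,10.2,0.6,0,0.12],
    [0,10.2,0.6,0,0.12],
    [0,10.2,0.6,0,0.12],
    [0,10.2,0.6,0,0.12]
  ]
}}

```text
t: 3.23
ee_pos: [0.4333, 0.3914, 0.1629]
eef_rot: [0.899, 0.439, 0.005, -0.001]
wrist_force: [5.5, -0.7, -10.0]
gripper_width: 0.242
```

```bash
python3 -c "
from h import *
go(.4838,.422,.163,10.9)
p=get_obs()['ee_pos'][:2]-[.4998,.3386];print(np.hypot(*p),np.degrees(np.arctan2(p[1],p[0])))"
```

```text
t 3.23 pos [0.4333 0.3914 0.1629] yaw 52.0 q7 0.22 tilt 0.62 F [  5.5  -0.7 -10. ] g 0.242
tool delta mm [55.2 21.   0.6] norm 59.0 turn 0.718
0.08491443759002275 141.53790520334596
```

Emit:
{"fn": "step_arm", "kwargs": {
  "plan": [
    [0,10.2,0.6,0,0.12],
    [0,10.2,0.6,0,0.12],
    [0,10.2,0.6,0,0.12],
    [0,10.2,0.6,0,0.12],
    [0,10.2,0.6,0,0.12],
    [0,8,0.6,0,0.1],
    [0,4,0.2,0,0],
    [0,3,0,0,0]
  ]
}}

```text
t: 3.9
ee_pos: [0.4841, 0.4207, 0.1627]
eef_rot: [0.996, 0.086, -0.004, 0.002]
wrist_force: [-10.1, -5.0, 4.9]
gripper_width: 0.242
```

```bash
python3 - <<'E'
from h import *
go(.4838,.422,.163,10.9)
p=get_obs()['ee_pos'][:2]-[.4998,.3386];print(np.hypot(*p),np.degrees(np.arctan2(p[1],p[0])))
c=cam('top');cv2.imwrite('pics/z3.png',cv2.resize(c['color'][160:290,20:240,::-1],None,fx=3.6,fy=3.6,interpolation=cv2.INTER_CUBIC))
E
```

```text
t 3.9 pos [0.4841 0.4207 0.1627] yaw 9.9 q7 -0.35 tilt 0.57 F [-10.1  -5.    4.9] g 0.242
tool delta mm [-0.1 -1.3 -0.3] norm 1.4 turn -0.018
0.08359980922475507 100.79246771788686
```

View pics/z3.png

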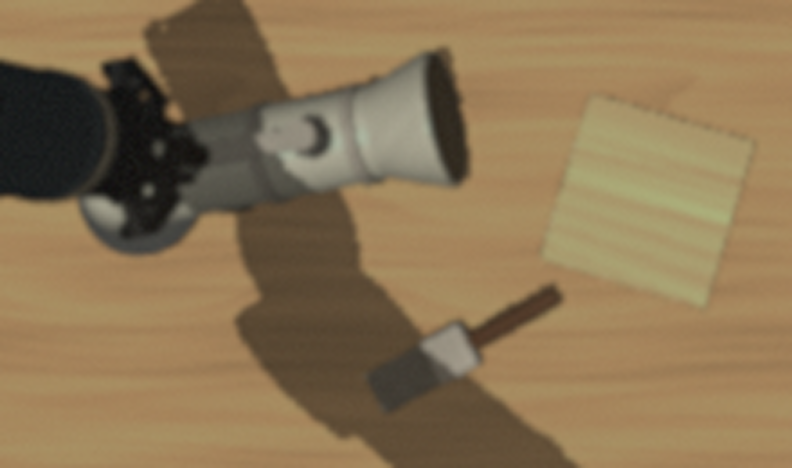

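Emit:
{"fn": "step_arm", "kwargs": {
  "plan": [
    [0,5,0,0,0],
    [0,5,0,0,0]
  ]
}}

```text
t: 4.12
ee_pos: [0.4843, 0.4207, 0.1624]
eef_rot: [0.996, 0.088, -0.014, 0.004]
wrist_force: [-19.7, -7.0, 5.6]
gripper_width: 0.245
```

```bash
python3 - <<'E'
from h import *
go(.4838,.422,.163,10.9)
E
```

```text
t 4.12 pos [0.4843 0.4207 0.1624] yaw 10.1 q7 -0.34 tilt 1.68 F [-19.7  -7.    5.6] g 0.245
tool delta mm [-0.3 -1.4 -0.6] norm 1.5 turn -0.015
```

At the stop. The force rose to 20 N with no further motion. Releasing and lifting.

Emit:
{"fn": "step_arm", "kwargs": {
  "plan": [
    [0,0,0,0,0],
    [0.6,0,0,0,0],
    [0.6,0,0,0,0],
    [0.6,0,0,0,0],
    [0.6,0,0,-20,0],
    [0.6,0,0,-30,0],
    [0.6,0,0,-25,0],
    [0.6,0,0,0,0]
  ]
}}

```text
t: 4.78
ee_pos: [0.4866, 0.4222, 0.2415]
eef_rot: [0.996, 0.088, -0.014, 0.004]
wrist_force: [1.5, 1.0, -0.2]
gripper_width: 0.601
```

```bash
python3 - <<'E'
from h import *
go(.4838,.422,.163,10.9)
c=cam('wrist','w2.png');Q=cloud(c)
m=(Q[...,2]>0.166)&(Q[...,2]<0.178)&(abs(Q[...,0]-.484)<.03)&(abs(Q[...,1]-.422)<.03)
p=Q[m]
print(m.sum(),p.mean(0))
a=p.mean(0)[:2]-[.4998,.3386];print(np.hypot(*a),np.degrees(np.arctan2(a[1],a[0])))
E
```

```text
t 4.78 pos [0.4866 0.4222 0.2415] yaw 10.1 q7 -0.37 tilt 1.64 F [ 1.5  1.  -0.2] g 0.601
tool delta mm [-0.6 -0.6 78.5] norm 78.5 turn -0.015
564 [0.48290555 0.42243814 0.17096568]
0.08552342929585359 101.3932469944369
```

View pics/w2.png

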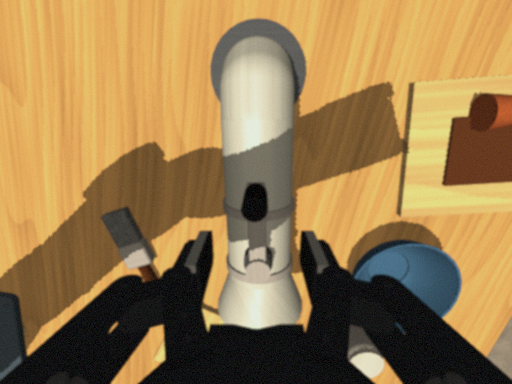

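The damper lever lies along the duct (knob at (256,200), pivot at (257,262)), so it's open. Now to bowl A.

```bash
cat >> h.py <<'E'
def wb(x,y,zr=.044,save=None,tol=.05):
    """rim centre near x,y from the wrist view"""
    c=cam('wrist',save);Q=cloud(c)
    hsv=cv2.cvtColor(c['color'],cv2.COLOR_RGB2HSV)
    m=((hsv[...,0]<14)|(hsv[...,0]>172))&(hsv[...,1]>70)&(hsv[...,2]>40)
    m&=(abs(Q[...,2]-zr)<.004)&(np.hypot(Q[...,0]-x,Q[...,1]-y)<tol)
    r=Q[m]
    f=lambda s:np.hypot(r[:,0]-s[0],r[:,1]-s[1])-.033
    s=np.array([x,y])
    from scipy.optimize import least_squares
    if len(r)<20: print('few',len(r)); return
    s=least_squares(f,s,loss='soft_l1',f_scale=.002).x
    print('rim n',len(r),'c',s.round(4),'std',np.std(f(s)).round(4),'z',np.median(r[:,2]).round(4))
    return s
E
python3 -c "
from h import *
go(.432,-.098,.2)"
```

```text
t 4.83 pos [0.486  0.422  0.2396] yaw 10.1 q7 -0.37 tilt 1.73 F [ 0.8 -0.2 -0.3] g 0.6
tool delta mm [-142.8  502.3   46.8] norm 524.2 turn 0.0
```

Emit:
{"fn": "step_arm", "kwargs": {
  "plan": [
    [0.6,-9,34,2,0],
    [0.6,-9,34,2,0],
    [0.6,-10,38,2,0],
    [0.6,-10,38,2,0],
    [0.8,-10,38,2,0],
    [0.8,-10,38,2,0],
    [1,-10,38,2,0],
    [1,-10,38,2,0]
  ]
}}

```text
t: 5.5
ee_pos: [0.4588, 0.1163, 0.2211]
eef_rot: [0.995, 0.096, -0.014, 0.002]
wrist_force: [0.3, -0.3, 0.1]
gripper_width: 1.0
```

```bash
python3 -c "
from h import *
go(.432,-.098,.2,10)"
```

```text
t 5.5 pos [0.4588 0.1163 0.2211] yaw 11.0 q7 0.08 tilt 1.56 F [ 0.3 -0.3  0.1] g 1.0
tool delta mm [-66.7 205.2  23.1] norm 217.0 turn 0.018
```

Emit:
{"fn": "step_arm", "kwargs": {
  "plan": [
    [1,-12,38,4,0],
    [1,-12,38,4,0],
    [1,-12,38,4,0],
    [1,-12,38,4,0],
    [1,-9,24,3,0],
    [1,-4,12,2,0],
    [1,0,0,0,0],
    [1,0,0,0,0]
  ]
}}

```text
t: 6.17
ee_pos: [0.4282, -0.0974, 0.1991]
eef_rot: [0.996, 0.089, -0.013, 0.003]
wrist_force: [0.1, 1.1, -0.1]
gripper_width: 0.999
```

```bash
python3 -c "
from h import *
go(.432,-.098,.1,10); wb(.432,-.098,save='w3.png')"
```

```text
t 6.17 pos [ 0.4282 -0.0974  0.1991] yaw 10.2 q7 0.54 tilt 1.53 F [ 0.1  1.1 -0.1] g 0.999
tool delta mm [ 6.2  0.8 98.9] norm 99.1 turn 0.004
rim n 558 c [ 0.4307 -0.0967] std 0.001 z 0.0428
```

View pics/w3.png

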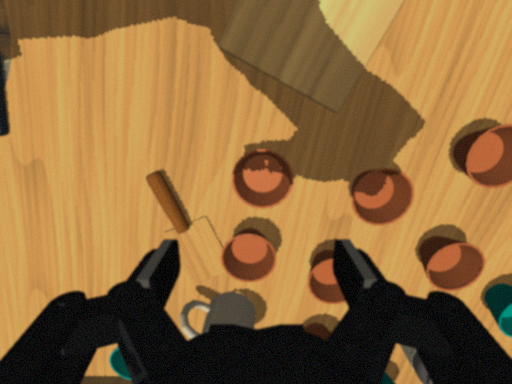

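Wrist view: bowl A at (263,178) is under the tool with its rim centre at (0.4307, -0.0967), in agreement with the other views. Bowl B is at (250,255) and the spatula is clear to the left. Descending.

```bash
python3 -c "
from h import *
go(.4307,-.0967,.045,10)"
```

```text
t 6.22 pos [ 0.4283 -0.0971  0.1991] yaw 10.3 q7 0.54 tilt 1.54 F [ 0.   0.7 -0.3] g 1.0
tool delta mm [  6.5  -0.7 154. ] norm 154.1 turn 0.005
```

Emit:
{"fn": "step_arm", "kwargs": {
  "plan": [
    [1,2,0,30,0],
    [1,2,0,35,0],
    [1,2,0,35,0],
    [1,0,0,25,0],
    [1,0,0,13,0],
    [1,0,0,8,0],
    [1,0,0,0,0]
  ]
}}

```text
t: 6.8
ee_pos: [0.4369, -0.0869, 0.0472]
eef_rot: [0.995, 0.097, -0.009, 0.002]
wrist_force: [-1.1, -1.0, -0.7]
gripper_width: 0.999
```

```bash
python3 -c "
from h import *
go(.4307,-.0967,.045,10)"
```

```text
t 6.8 pos [ 0.4369 -0.0869  0.0472] yaw 11.2 q7 0.71 tilt 1.08 F [-1.1 -1.  -0.7] g 0.999
tool delta mm [-8.   8.4  2.4] norm 11.8 turn 0.021
```

Emit:
{"fn": "step_arm", "kwargs": {
  "plan": [
    [1,-6,6,1,0.01],
    [1,-2,2,1,0],
    [1,0,0,0,0]
  ]
}}

```text
t: 7.05
ee_pos: [0.431, -0.0943, 0.0455]
eef_rot: [0.995, 0.094, -0.009, 0.002]
wrist_force: [-0.4, 0.5, -0.4]
gripper_width: 1.002
```

```bash
python3 -c "
from h import *
go(.4307,-.0967,.045,10)"
```

```text
t 7.05 pos [ 0.431  -0.0943  0.0455] yaw 10.8 q7 0.73 tilt 1.07 F [-0.4  0.5 -0.4] g 1.002
tool delta mm [-0.7  2.3  0.5] norm 2.5 turn 0.014
```

Emit:
{"fn": "step_arm", "kwargs": {
  "plan": [
    [0.95,-0.5,2.3,0.5,0],
    [0.7,0,0,0,0],
    [0.7,0,0,0,0],
    [0.7,0,0,0,0],
    [0.7,0,0,0,0]
  ],
  "newtons": 25
}}

```text
t: 7.47
ee_pos: [0.4321, -0.0969, 0.0478]
eef_rot: [0.996, 0.094, -0.007, 0.002]
wrist_force: [-0.5, 1.0, -2.0]
gripper_width: 0.759
```

```bash
python3 -c "
from h import *
go(.4307,-.0967,.045,10)"
```

```text
t 7.47 pos [ 0.4321 -0.0969  0.0478] yaw 10.8 q7 0.73 tilt 0.8 F [-0.5  1.  -2. ] g 0.759
tool delta mm [-1.3 -0.5  2.8] norm 3.1 turn 0.014
```

Emit:
{"fn": "step_arm", "kwargs": {
  "plan": [
    [0.6,0,0,0,0],
    [0.6,0,0,0,0],
    [0.6,0,0,0,0]
  ]
}}

```text
t: 7.72
ee_pos: [0.4325, -0.0969, 0.0481]
eef_rot: [0.996, 0.094, -0.006, 0.002]
wrist_force: [0.7, -0.3, -1.5]
gripper_width: 0.763
```

```bash
python3 -c "
from h import *
go(.4307,-.0967,.045,10); wb(.4307,-.0967,save='w4.png')"
```

```text
t 7.72 pos [ 0.4325 -0.0969  0.0481] yaw 10.8 q7 0.73 tilt 0.76 F [ 0.7 -0.3 -1.5] g 0.763
tool delta mm [-1.7 -0.5  3.1] norm 3.6 turn 0.014
rim n 2588 c [ 0.4323 -0.0962] std 0.0011 z 0.0438
```

View pics/w4.png

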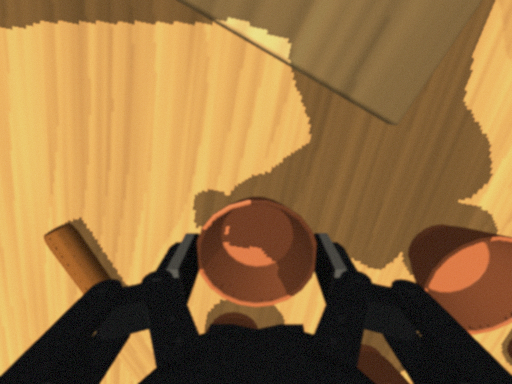

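Emit:
{"fn": "step_arm", "kwargs": {
  "plan": [
    [0.6,0,0,-6,0],
    [0.6,0,0,-15,0],
    [0.6,0,0,-25,0],
    [0.6,0,0,-25,0],
    [0.6,0,0,-15,0],
    [0.6,0,-5,0,0],
    [0.6,0,-15,0,0]
  ]
}}

```text
t: 8.35
ee_pos: [0.429, -0.0788, 0.1388]
eef_rot: [0.996, 0.092, -0.007, 0.003]
wrist_force: [0.0, 0.4, -1.1]
gripper_width: 0.768
```

```bash
python3 -c "
from h import *
go(.453,.0765,.11,10); c=cam('wrist','w5.png')"
```

```text
t 8.35 pos [ 0.429  -0.0788  0.1388] yaw 10.5 q7 0.59 tilt 0.9 F [ 0.   0.4 -1.1] g 0.768
tool delta mm [  52.4 -148.4   27.5] norm 159.8 turn 0.009
```

View pics/w5.png

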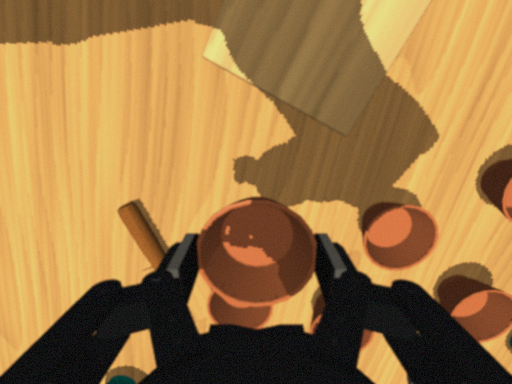

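Emit:
{"fn": "step_arm", "kwargs": {
  "plan": [
    [0.6,11,-32,3,0],
    [0.6,11,-32,3,0],
    [0.6,11,-32,3,0],
    [0.6,8,-22,3,0],
    [0.6,5,-12,2,0],
    [0.6,1,-4,2,0],
    [0.6,0,0,0,0],
    [0.6,0,0,0,0]
  ]
}}

```text
t: 9.07
ee_pos: [0.4468, 0.0716, 0.1175]
eef_rot: [0.996, 0.093, -0.01, 0.002]
wrist_force: [0.8, 0.1, -1.0]
gripper_width: 0.76
```

```bash
python3 -c "
from h import *
go(.453,.0765,.060,10); c=cam('wrist','w6.png')"
```

```text
t 9.07 pos [0.4468 0.0716 0.1175] yaw 10.7 q7 0.31 tilt 1.19 F [ 0.8  0.1 -1. ] g 0.76
tool delta mm [ 8.1 -3.7 57.4] norm 58.1 turn 0.012
```

View pics/w6.png

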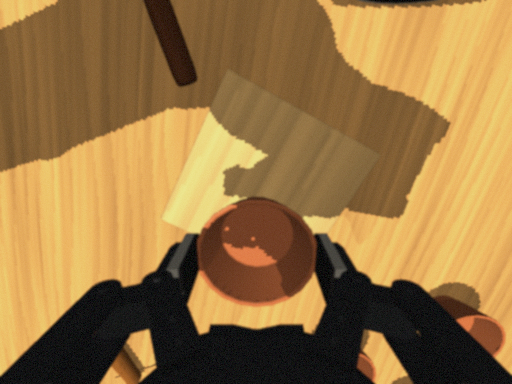

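```bash
python3 -c "
from h import *
c=cam('wrist')
X=onplane(c,[(229,70),(378,153),(163,216)],.012);print(X.round(4),((X[1]+X[2])/2).round(4),np.linalg.norm(X[0]-X[1]),np.linalg.norm(X[0]-X[2]))
Q=cloud(c);m=(abs(Q[...,2]-.012)<.006);print(Q[160,250],Q[150,200])"
```

```text
[[0.4036 0.1703 0.012 ]
 [0.5408 0.1289 0.012 ]
 [0.3615 0.0326 0.012 ]] [0.4512 0.0808 0.012 ] 0.14327883893390436 0.14394201449325825
[0.43313688 0.10158679 0.01146079] [0.38863536 0.10213891 0.01211235]
```

Emit:
{"fn": "step_arm", "kwargs": {
  "plan": [
    [0.6,4,-3,12,0],
    [0.6,3,-2,15,0],
    [0.6,0,0,10,0],
    [0.6,0,0,5,0],
    [0.6,0,0,0,0]
  ]
}}

```text
t: 9.58
ee_pos: [0.453, 0.0707, 0.0758]
eef_rot: [0.996, 0.087, -0.008, 0.002]
wrist_force: [0.2, 0.7, -1.2]
gripper_width: 0.762
```

```bash
python3 -c "
from h import *
go(.452,.0775,.060,10)"
```

```text
t 9.58 pos [0.453  0.0707 0.0758] yaw 10.0 q7 0.35 tilt 1.01 F [ 0.2  0.7 -1.2] g 0.762
tool delta mm [ 0.5 -6.9 15.7] norm 17.2 turn 0.0
```

Emit:
{"fn": "step_arm", "kwargs": {
  "plan": [
    [0.6,0,-6,5,0],
    [0.6,0,-3,4,0],
    [0.6,0,-1,3,0],
    [0.6,0,0,0,0]
  ]
}}

```text
t: 9.92
ee_pos: [0.4514, 0.0796, 0.064]
eef_rot: [0.996, 0.086, -0.008, 0.002]
wrist_force: [-0.1, 0.4, -1.3]
gripper_width: 0.764
```

```bash
python3 -c "
from h import *
go(.452,.0775,.060,10)"
```

```text
t 9.92 pos [0.4514 0.0796 0.064 ] yaw 9.8 q7 0.35 tilt 0.92 F [-0.1  0.4 -1.3] g 0.764
tool delta mm [0.3 2.2 4. ] norm 4.6 turn -0.003
```

Within 2 mm of the centre. Lowering until contact.

Emit:
{"fn": "step_arm", "kwargs": {
  "plan": [
    [0.6,0,1,2,0],
    [0.6,0,0,1.5,0],
    [0.6,0,0,1,0],
    [0.6,0,0,0,0]
  ]
}}

```text
t: 10.25
ee_pos: [0.4518, 0.0789, 0.0596]
eef_rot: [0.996, 0.086, -0.007, 0.002]
wrist_force: [-0.1, -1.1, -1.2]
gripper_width: 0.764
```

```bash
python3 -c "
from h import *
go(.452,.0775,.060,10)"
```

```text
t 10.25 pos [0.4518 0.0789 0.0596] yaw 9.9 q7 0.36 tilt 0.87 F [-0.1 -1.1 -1.2] g 0.764
tool delta mm [-0.   1.4 -0.4] norm 1.5 turn -0.002
```

Emit:
{"fn": "step_arm", "kwargs": {
  "plan": [
    [0.6,0,0,1,0],
    [0.6,0,0,1,0],
    [0.6,0,0,0,0]
  ]
}}

```text
t: 10.5
ee_pos: [0.4519, 0.0788, 0.0592]
eef_rot: [0.996, 0.086, -0.007, 0.001]
wrist_force: [0.4, 0.3, -1.7]
gripper_width: 0.761
```

Emit:
{"fn": "step_arm", "kwargs": {
  "plan": [
    [0.6,0,0,2,0],
    [0.6,0,0,2,0],
    [0.6,0,0,0,0]
  ]
}}

```text
t: 10.75
ee_pos: [0.4522, 0.079, 0.0584]
eef_rot: [0.996, 0.085, -0.005, -0.0]
wrist_force: [-0.6, -0.6, -2.2]
gripper_width: 0.762
```

```bash
python3 -c "
from h import *
go(.452,.0775,.060,10); c=cam('top'); Q=cloud(c); print(bowls(c,zr=.056))
c=cam('scene','s1.png')
cv2.imwrite('pics/s1z.png',cv2.resize(c['color'][120:260,150:400,::-1],None,fx=3.2,fy=3.2,interpolation=cv2.INTER_CUBIC))
"
```

```text
t 10.75 pos [0.4522 0.079  0.0584] yaw 9.8 q7 0.36 tilt 0.59 F [-0.6 -0.6 -2.2] g 0.762
tool delta mm [-0.5  1.4 -1.6] norm 2.2 turn -0.003
[(434, 270, 1870.5, array([ 0.2735, -0.6395]), None, np.float64(0.109)), (290, 220, 224.5, array([ 0.4347, -0.1972]), None, np.float64(0.045)), (293, 183, 236.0, array([ 0.5428, -0.2097]), None, np.float64(0.046)), (334, 178, 253.5, array([ 0.5588, -0.3353]), None, np.float64(0.047)), (254, 176, 248.0, array([ 0.565 , -0.0932]), None, np.float64(0.045)), (233, 143, 250.5, array([ 0.6677, -0.0291]), None, np.float64(0.045)), (276, 140, 245.0, array([ 0.677 , -0.1611]), None, np.float64(0.045)), (68, 110, 1245.0, array([0.782 , 0.4905]), array([7.518e-01, 5.364e-01, 1.650e-02, 8.900e+01]), np.float64(0.054))]
```

View pics/s1z.png

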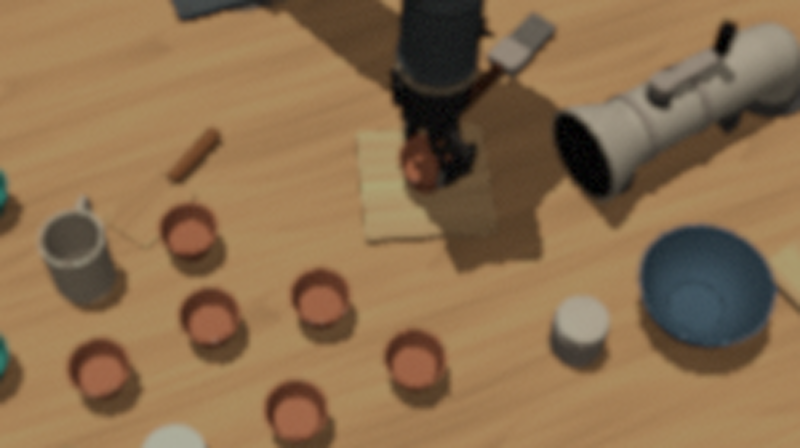

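```bash
python3 -c "
from h import *
wb(.452,.079,.056); wb(.452,.079,.060); c=cam('wrist','w7.png')
o=get_obs();print(o['wrist_force'],o['torque'],o['ee_pos'])"
```

```text
rim n 2289 c [0.4523 0.0796] std 0.001 z 0.0549
rim n 186 c [0.4526 0.0792] std 0.0014 z 0.0563
[-1.94608189 -0.39591846  9.8942476 ] [ 0.04013765  0.39622316 -0.00207567] [0.45246532 0.07906829 0.05803423]
```

Emit:
{"fn": "step_arm", "kwargs": {
  "plan": [
    [0.6,0,0,3,0],
    [0.6,0,0,0,0]
  ]
}}

```text
t: 11.17
ee_pos: [0.4526, 0.0791, 0.0564]
eef_rot: [0.996, 0.085, -0.005, -0.0]
wrist_force: [-0.2, 0.1, -1.2]
gripper_width: 0.767
```

```bash
python3 -c "
from h import *
wb(.452,.079,.056); 
for i in range(3): 
  o=get_obs();print(o['wrist_force'],o['torque'],o['ee_pos']);cam('top')"
```

```text
rim n 2439 c [0.4525 0.0797] std 0.001 z 0.0552
[ 0.00323071 -0.2428196  -1.43202822] [-0.01015069 -0.03268656 -0.01076155] [0.45267374 0.07909912 0.05633754]
[ 0.21900631 -0.02761306 -1.29548602] [ 0.02954235 -0.00269817  0.04121435] [0.45264615 0.07909698 0.05615595]
[-1.10137901 -0.32607911  3.01958724] [-0.10774474  0.0853813   0.00794365] [0.45263068 0.07906861 0.05606349]
```

View pics/w7.png

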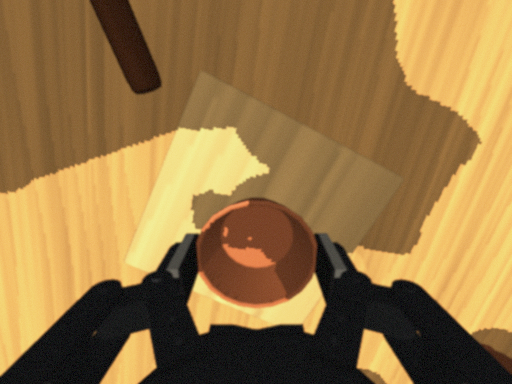

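```bash
python3 -c "
from h import *
c=cam('wrist')
X=onplane(c,[(203,72),(402,180),(127,262)],.012);print(X.round(4),((X[1]+X[2])/2).round(4),np.linalg.norm(X[0]-X[1]),np.linalg.norm(X[0]-X[2]))"
```

```text
[[0.4046 0.1702 0.012 ]
 [0.5411 0.1275 0.012 ]
 [0.3634 0.0319 0.012 ]] [0.4522 0.0797 0.012 ] 0.1430666220239264 0.14430044643811524
```

Emit:
{"fn": "step_arm", "kwargs": {
  "plan": [
    [0.8,0,0,0,0],
    [1,0,0,0,0],
    [1,0,0,0,0],
    [1,0,0,0,0],
    [1,0,0,-15,0],
    [1,0,0,-25,0],
    [1,0,0,-25,0],
    [1,0,0,-15,0]
  ]
}}

```text
t: 12.08
ee_pos: [0.4512, 0.0783, 0.1348]
eef_rot: [0.996, 0.085, -0.009, 0.001]
wrist_force: [0.5, 0.0, 0.0]
gripper_width: 0.998
```

```bash
python3 -c "
from h import *
go(.452,.079,.14,10)
wb(.452,.079,.056,save='w8.png')"
```

```text
t 12.08 pos [0.4512 0.0783 0.1348] yaw 9.8 q7 0.27 tilt 1.09 F [0.5 0.  0. ] g 0.998
tool delta mm [ 0.8 -0.5 -5.2] norm 5.3 turn -0.004
rim n 938 c [0.4525 0.0792] std 0.001 z 0.0549
```

View pics/w8.png

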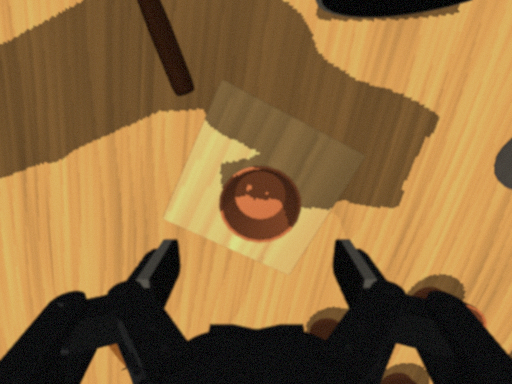

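```bash
python3 -c "
from h import *
c=cam('wrist')
X=onplane(c,[(223,80),(363,157),(290,272),(165,217)],.012);print(X.round(4),X.mean(0).round(4),[np.linalg.norm(X[i]-X[i-1]).round(3) for i in range(4)])
go(.4335,-.2,.17,10)"
```

```text
[[ 0.4046  0.1711  0.012 ]
 [ 0.544   0.1267  0.012 ]
 [ 0.5031 -0.0103  0.012 ]
 [ 0.363   0.0312  0.012 ]] [0.4537 0.0797 0.012 ] [np.float64(0.146), np.float64(0.146), np.float64(0.143), np.float64(0.146)]
t 12.18 pos [0.4521 0.0788 0.1351] yaw 9.8 q7 0.27 tilt 0.91 F [ 0.6  0.7 -0. ] g 1.003
tool delta mm [-66.4 271.5 -33.8] norm 281.5 turn -0.004
```

Emit:
{"fn": "step_arm", "kwargs": {
  "plan": [
    [1,-6,25,-12,0],
    [1,-9,38,-10,0],
    [1,-9,38,-5,0],
    [1,-9,38,-3,0],
    [1,-9,38,0,0],
    [1,-9,38,0,0],
    [1,-7,28,0,0],
    [1,-4,15,0,0]
  ]
}}

```text
t: 12.85
ee_pos: [0.4367, -0.1899, 0.1618]
eef_rot: [0.996, 0.094, -0.009, -0.0]
wrist_force: [0.9, 0.6, 0.0]
gripper_width: 1.001
```

Emit:
{"fn": "step_arm", "kwargs": {
  "plan": [
    [1,-2,5,0,0],
    [1,0,0,0,0]
  ]
}}

```text
t: 13.02
ee_pos: [0.4341, -0.1995, 0.1604]
eef_rot: [0.996, 0.091, -0.009, 0.0]
wrist_force: [-0.1, -0.1, 0.2]
gripper_width: 1.001
```

```bash
python3 -c "
from h import *
s=wb(.4335,-.2,save='w9.png'); go(*s,.1,10)"
```

```text
rim n 735 c [ 0.4325 -0.1985] std 0.001 z 0.0428
t 13.07 pos [ 0.4342 -0.1986  0.1604] yaw 10.4 q7 0.83 tilt 1.08 F [-0.3 -0.8  0. ] g 1.0
tool delta mm [-0.6 -0.3 60.4] norm 60.4 turn 0.008
```

Emit:
{"fn": "step_arm", "kwargs": {
  "plan": [
    [1,0,0,20,0],
    [1,0,0,25,0],
    [1,0,0,15,0],
    [1,0,0,0,0],
    [1,0,0,0,0]
  ]
}}

```text
t: 13.48
ee_pos: [0.4351, -0.19, 0.0974]
eef_rot: [0.995, 0.096, -0.009, -0.002]
wrist_force: [-0.8, -0.3, 0.2]
gripper_width: 1.001
```

```bash
python3 -c "
from h import *
go(.4325,-.1985,.047,10)"
```

```text
t 13.48 pos [ 0.4351 -0.19    0.0974] yaw 11.0 q7 0.89 tilt 1.09 F [-0.8 -0.3  0.2] g 1.001
tool delta mm [-3.2  8.1 50.4] norm 51.2 turn 0.018
```

Emit:
{"fn": "step_arm", "kwargs": {
  "plan": [
    [1,-2,6,6,0.01],
    [1,-1,4,16,0],
    [1,0,3,16,0],
    [1,0,2,9,0],
    [1,0,1,3,0],
    [1,0,0,0,0]
  ]
}}

```text
t: 13.98
ee_pos: [0.4378, -0.2048, 0.0484]
eef_rot: [0.996, 0.093, -0.006, -0.001]
wrist_force: [-0.0, -0.2, -0.3]
gripper_width: 1.0
```

```bash
python3 -c "
from h import *
s=wb(.4325,-.1985); go(.4325,-.1985,.047,10)"
```

```text
rim n 2335 c [ 0.4324 -0.1984] std 0.0011 z 0.0429
t 14.03 pos [ 0.4379 -0.2048  0.0487] yaw 10.7 q7 0.96 tilt 0.72 F [-0.7  0.  -0.5] g 1.004
tool delta mm [-4.1 -7.1  1.8] norm 8.4 turn 0.012
```

Emit:
{"fn": "step_arm", "kwargs": {
  "plan": [
    [1,-3,-5,1,0],
    [1,-1,-2,0.5,0],
    [1,0,0,0,0]
  ]
}}

```text
t: 14.28
ee_pos: [0.4329, -0.1981, 0.0488]
eef_rot: [0.996, 0.093, -0.005, -0.001]
wrist_force: [-0.6, -0.6, -0.1]
gripper_width: 1.002
```

```bash
python3 -c "
from h import *
go(.4325,-.1985,.047,10)"
```

```text
t 14.28 pos [ 0.4329 -0.1981  0.0488] yaw 10.7 q7 0.96 tilt 0.6 F [-0.6 -0.6 -0.1] g 1.002
tool delta mm [-0.4  0.3  1.8] norm 1.8 turn 0.012
```

Emit:
{"fn": "step_arm", "kwargs": {
  "plan": [
    [1,0,0,2.5,0],
    [0.6,0,0,0,0],
    [0.6,0,0,0,0],
    [0.6,0,0,0,0],
    [0.6,0,0,0,0],
    [0.6,0,0,0,0],
    [0.6,0,0,0,0]
  ]
}}

```text
t: 14.87
ee_pos: [0.4332, -0.1976, 0.0482]
eef_rot: [0.996, 0.093, -0.004, -0.001]
wrist_force: [0.1, -0.4, -2.0]
gripper_width: 0.773
```

```bash
python3 -c "
from h import *
s=wb(.4325,-.1985); go(.4325,-.1985,.047,10)"
```

```text
rim n 2369 c [ 0.4333 -0.1982] std 0.0011 z 0.0431
t 14.92 pos [ 0.4332 -0.1976  0.0481] yaw 10.7 q7 0.96 tilt 0.46 F [ 0.4 -0.3 -0.9] g 0.765
tool delta mm [-0.8  0.7  1.1] norm 1.6 turn 0.012
```

Emit:
{"fn": "step_arm", "kwargs": {
  "plan": [
    [0.6,0,0,-6,0],
    [0.6,0,0,-15,0],
    [0.6,0,0,-25,0],
    [0.6,0,0,-25,0],
    [0.6,0,0,-20,0],
    [0.6,0,-10,-8,0],
    [0.6,4,-20,0,0],
    [0.6,6,-30,0,0]
  ]
}}

```text
t: 15.58
ee_pos: [0.4317, -0.1419, 0.1537]
eef_rot: [0.996, 0.088, -0.005, 0.001]
wrist_force: [1.1, 0.8, -2.2]
gripper_width: 0.773
```

```bash
python3 -c "
from h import *
p=get_obs()['ee_pos']; go(.4525,.079,.14,10); wb(*p[:2],p[2]-.005)"
```

```text
t 15.58 pos [ 0.4317 -0.1419  0.1537] yaw 10.1 q7 0.73 tilt 0.54 F [ 1.1  0.8 -2.2] g 0.773
tool delta mm [  59.3 -213.8   13.1] norm 222.3 turn 0.002
rim n 2498 c [ 0.4318 -0.1422] std 0.0014 z 0.1485
```

Emit:
{"fn": "step_arm", "kwargs": {
  "plan": [
    [0.6,9,-34,2,0],
    [0.6,9,-34,2,0],
    [0.6,9,-34,2,0],
    [0.6,9,-34,2,0],
    [0.6,9,-30,2,0],
    [0.6,6,-20,1,0],
    [0.6,3,-10,0,0],
    [0.6,1,-4,0,0]
  ]
}}

```text
t: 16.3
ee_pos: [0.4491, 0.0823, 0.1444]
eef_rot: [0.996, 0.091, -0.005, -0.002]
wrist_force: [0.6, 0.7, -1.3]
gripper_width: 0.775
```

Emit:
{"fn": "step_arm", "kwargs": {
  "plan": [
    [0.6,0,0,0,0],
    [0.6,0,0,0,0]
  ]
}}

```text
t: 16.47
ee_pos: [0.4488, 0.083, 0.1445]
eef_rot: [0.996, 0.093, -0.005, -0.002]
wrist_force: [0.5, -0.8, -2.4]
gripper_width: 0.77
```

```bash
python3 -c "
from h import *
p=get_obs()['ee_pos']; go(.4525,.0795,.1,10); wb(*p[:2],p[2]-.005)"
```

```text
t 16.47 pos [0.4488 0.083  0.1445] yaw 10.6 q7 0.28 tilt 0.6 F [ 0.5 -0.8 -2.4] g 0.77
tool delta mm [ 3.4  4.3 44.5] norm 44.8 turn 0.011
rim n 2519 c [0.4489 0.0827] std 0.0011 z 0.1393
```

Emit:
{"fn": "step_arm", "kwargs": {
  "plan": [
    [0.6,3,2,8,0],
    [0.6,1,0,12,0],
    [0.6,0,0,10,0],
    [0.6,0,0,5,0],
    [0.6,0,0,0,0],
    [0.6,0,0,0,0]
  ]
}}

```text
t: 17.02
ee_pos: [0.4542, 0.0744, 0.1074]
eef_rot: [0.996, 0.087, -0.004, -0.001]
wrist_force: [-0.3, 0.6, -1.7]
gripper_width: 0.769
```

```bash
python3 -c "
from h import *
p=get_obs()['ee_pos']; go(.4525,.0795,.1,10); wb(*p[:2],p[2]-.005)"
```

```text
t 17.02 pos [0.4542 0.0744 0.1074] yaw 10.0 q7 0.34 tilt 0.48 F [-0.3  0.6 -1.7] g 0.769
tool delta mm [-0.7 -5.3  7.5] norm 9.2 turn -0.0
rim n 2535 c [0.4541 0.074 ] std 0.0011 z 0.1022
```

Emit:
{"fn": "step_arm", "kwargs": {
  "plan": [
    [0.6,-0.5,-4,1,0],
    [0.6,-0.5,-1.5,1,0],
    [0.6,0,0,2,0],
    [0.6,0,0,0,0]
  ]
}}

```text
t: 17.4
ee_pos: [0.4527, 0.08, 0.1043]
eef_rot: [0.996, 0.087, -0.003, -0.001]
wrist_force: [1.0, 0.0, -1.0]
gripper_width: 0.769
```

```bash
python3 -c "
from h import *
p=get_obs()['ee_pos']; go(.4525,.0795,.078,10); wb(*p[:2],p[2]-.005)"
```

```text
t 17.4 pos [0.4527 0.08   0.1043] yaw 10.0 q7 0.33 tilt 0.38 F [ 1.  0. -1.] g 0.769
tool delta mm [-0.1  0.5 26.3] norm 26.3 turn -0.001
rim n 2541 c [0.4527 0.0795] std 0.0011 z 0.0991
```

Emit:
{"fn": "step_arm", "kwargs": {
  "plan": [
    [0.6,0,0,4,0],
    [0.6,0,0,4,0],
    [0.6,0,0,4,0],
    [0.6,0,0,4,0],
    [0.6,0,0,0,0]
  ]
}}

```text
t: 17.87
ee_pos: [0.4528, 0.0804, 0.0871]
eef_rot: [0.996, 0.087, -0.003, -0.001]
wrist_force: [-0.2, -0.1, -2.1]
gripper_width: 0.772
```

```bash
python3 -c "
from h import *
p=get_obs()['ee_pos']; go(.4525,.0797,.078,10); wb(*p[:2],p[2]-.005)"
```

```text
t 17.87 pos [0.4528 0.0804 0.0871] yaw 10.0 q7 0.35 tilt 0.33 F [-0.2 -0.1 -2.1] g 0.772
tool delta mm [-0.4  0.7  9.1] norm 9.1 turn 0.0
rim n 2567 c [0.4528 0.08  ] std 0.0011 z 0.0818
```

Emit:
{"fn": "step_arm", "kwargs": {
  "plan": [
    [0.6,0,0.5,3,0],
    [0.6,0,0,3,0],
    [0.6,0,0,2,0],
    [0.6,0,0,0,0]
  ]
}}

```text
t: 18.25
ee_pos: [0.4531, 0.0797, 0.0784]
eef_rot: [0.996, 0.087, -0.003, -0.001]
wrist_force: [-0.7, -0.8, -1.2]
gripper_width: 0.77
```

```bash
python3 -c "
from h import *
p=get_obs()['ee_pos']; go(.4525,.0797,.078,10); wb(*p[:2],p[2]-.005)"
```

```text
t 18.25 pos [0.4531 0.0797 0.0784] yaw 10.0 q7 0.37 tilt 0.33 F [-0.7 -0.8 -1.2] g 0.77
tool delta mm [-0.6 -0.1  0.5] norm 0.7 turn -0.0
rim n 2552 c [0.453  0.0793] std 0.0011 z 0.0732
```

Emit:
{"fn": "step_arm", "kwargs": {
  "plan": [
    [0.6,0,0,1.5,0],
    [0.6,0,0,1,0],
    [0.6,0,0,0,0],
    [0.8,0,0,0,0],
    [1,0,0,0,0],
    [1,0,0,0,0],
    [1,0,0,0,0],
    [1,0,0,-15,0]
  ]
}}

```text
t: 18.97
ee_pos: [0.4533, 0.0797, 0.092]
eef_rot: [0.996, 0.087, -0.002, -0.002]
wrist_force: [-0.4, 0.5, -0.1]
gripper_width: 0.998
```

Emit:
{"fn": "step_arm", "kwargs": {
  "plan": [
    [1,0,0,-30,0],
    [1,0,0,-30,0],
    [1,0,0,-10,0],
    [1,0,0,0,0]
  ]
}}

```text
t: 19.3
ee_pos: [0.4536, 0.0788, 0.1653]
eef_rot: [0.996, 0.086, -0.003, -0.002]
wrist_force: [0.5, -0.0, -0.2]
gripper_width: 1.001
```

```bash
python3 -c "
from h import *
wb(.4525,.0797,.074,save='w10.png');go(.545,-.2117,.17,10)"
```

```text
rim n 876 c [0.454  0.0788] std 0.001 z 0.0729
t 19.35 pos [0.4535 0.0788 0.1646] yaw 9.9 q7 0.26 tilt 0.38 F [0.2 0.4 0.6] g 1.002
tool delta mm [ 40.2 301.9  -6.7] norm 304.6 turn -0.002
```

View pics/w10.png

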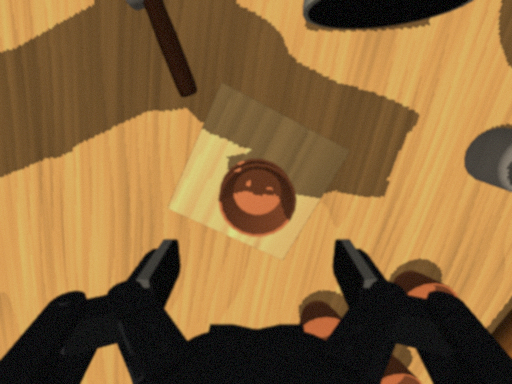

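The second bowl is nested: double rim at (258,197), rim height 73 mm. Next is bowl C.

Emit:
{"fn": "step_arm", "kwargs": {
  "plan": [
    [1,4,28,0,0],
    [1,5,38,0,0],
    [1,5,38,0,0],
    [1,5,38,0,0],
    [1,5,38,0,0],
    [1,5,38,0,0],
    [1,4,34,0,0],
    [1,3,22,0,0]
  ]
}}

```text
t: 20.02
ee_pos: [0.5377, -0.1861, 0.1515]
eef_rot: [0.995, 0.095, -0.008, -0.005]
wrist_force: [0.3, 0.6, 0.4]
gripper_width: 1.001
```

```bash
python3 -c "
from h import *
s=wb(.545,-.2117); go(*s,.16,10)"
```

```text
rim n 734 c [ 0.544  -0.2102] std 0.001 z 0.0429
t 20.07 pos [ 0.5382 -0.1903  0.1515] yaw 10.7 q7 0.78 tilt 0.99 F [ 1.6 -5.3  1.1] g 0.996
tool delta mm [ 1.9 20.6 -8.7] norm 22.4 turn 0.013
```

Emit:
{"fn": "step_arm", "kwargs": {
  "plan": [
    [1,1,13,0,0],
    [1,0,4,5,0],
    [1,0,0,18,0],
    [1,0,0,20,0],
    [1,0,0,12,0],
    [1,0,0,0,0],
    [1,0,0,0,0]
  ]
}}

```text
t: 20.65
ee_pos: [0.5375, -0.2066, 0.0844]
eef_rot: [0.996, 0.091, -0.012, -0.006]
wrist_force: [0.2, 0.8, 0.4]
gripper_width: 1.0
```

```bash
python3 -c "
from h import *
s=wb(.545,-.2117); go(*s,.047,10)"
```

```text
rim n 1406 c [ 0.5439 -0.2103] std 0.001 z 0.0429
t 20.7 pos [ 0.5374 -0.2063  0.0845] yaw 10.5 q7 0.85 tilt 1.6 F [-0.8  0.5  0.4] g 1.002
tool delta mm [ 6.6  5.6 37.3] norm 38.3 turn 0.009
```

Emit:
{"fn": "step_arm", "kwargs": {
  "plan": [
    [1,5,4,0,0],
    [1,1,1,4,0],
    [1,0,0,8,0],
    [1,0,0,8,0],
    [1,0,0,8,0],
    [1,0,0,6,0],
    [1,0,0,2,0],
    [1,0,0,0,0]
  ]
}}

```text
t: 21.37
ee_pos: [0.5456, -0.2092, 0.0464]
eef_rot: [0.996, 0.092, -0.011, -0.006]
wrist_force: [1.0, -0.3, 0.1]
gripper_width: 0.997
```

```bash
python3 -c "
from h import *
s=wb(.545,-.2117); go(*s,.046,10)"
```

```text
rim n 2297 c [ 0.544  -0.2102] std 0.0011 z 0.0429
t 21.42 pos [ 0.5455 -0.2092  0.0465] yaw 10.6 q7 0.87 tilt 1.4 F [-0.9  0.1  0.9] g 1.002
tool delta mm [-1.7  0.8  0.6] norm 1.9 turn 0.01
```

Slow descents work well. Grip and lift in one go.

Emit:
{"fn": "step_arm", "kwargs": {
  "plan": [
    [1,-1.5,0.8,0,0],
    [0.6,0,0,0,0],
    [0.6,0,0,0,0],
    [0.6,0,0,0,0],
    [0.6,0,0,0,0],
    [0.6,0,0,0,0],
    [0.6,0,0,-5,0],
    [0.6,0,0,-15,0]
  ]
}}

```text
t: 22.08
ee_pos: [0.5434, -0.2102, 0.0668]
eef_rot: [0.996, 0.092, -0.012, -0.006]
wrist_force: [-0.3, 0.6, -0.6]
gripper_width: 0.772
```

```bash
python3 -c "
from h import *
p=get_obs()['ee_pos']; go(.4525,.079,.16,10); wb(*p[:2],p[2]-.005)"
```

```text
t 22.08 pos [ 0.5434 -0.2102  0.0668] yaw 10.6 q7 0.86 tilt 1.53 F [-0.3  0.6 -0.6] g 0.772
tool delta mm [ -38.4 -302.3  -87.9] norm 317.2 turn 0.01
rim n 2608 c [ 0.5432 -0.2097] std 0.0012 z 0.0618
```

Emit:
{"fn": "step_arm", "kwargs": {
  "plan": [
    [0.6,0,-4,-25,0],
    [0.6,-1,-10,-30,0],
    [0.6,-3,-25,-25,0],
    [0.6,-4,-34,-10,0],
    [0.6,-4,-34,0,0],
    [0.6,-5,-38,0,0],
    [0.6,-5,-38,0,0],
    [0.6,-5,-38,0,0]
  ]
}}

```text
t: 22.8
ee_pos: [0.482, -0.0028, 0.1693]
eef_rot: [0.996, 0.084, -0.005, -0.002]
wrist_force: [0.8, 0.7, -0.6]
gripper_width: 0.766
```

```bash
python3 -c "
from h import *
go(.4525,.079,.145,10)"
```

```text
t 22.8 pos [ 0.482  -0.0028  0.1693] yaw 9.7 q7 0.43 tilt 0.57 F [ 0.8  0.7 -0.6] g 0.766
tool delta mm [-15.1 -85.5  24.9] norm 90.3 turn -0.006
```

Emit:
{"fn": "step_arm", "kwargs": {
  "plan": [
    [0.6,-5,-28,2,0],
    [0.6,-4,-24,4,0],
    [0.6,-2,-14,5,0],
    [0.6,0,-6,5,0],
    [0.6,0,0,4,0],
    [0.6,0,0,0,0],
    [0.6,0,0,0,0]
  ]
}}

```text
t: 23.38
ee_pos: [0.4555, 0.0777, 0.1499]
eef_rot: [0.996, 0.09, -0.003, -0.004]
wrist_force: [-0.4, 0.1, -1.0]
gripper_width: 0.767
```

```bash
python3 -c "
from h import *
p=get_obs()['ee_pos']; go(.453,.079,.124,10); wb(*p[:2],p[2]-.005)"
```

```text
t 23.38 pos [0.4555 0.0777 0.1499] yaw 10.4 q7 0.3 tilt 0.61 F [-0.4  0.1 -1. ] g 0.767
tool delta mm [-2.1 -1.5 25.9] norm 26.1 turn 0.006
rim n 2607 c [0.4553 0.0782] std 0.0011 z 0.1448
```

Emit:
{"fn": "step_arm", "kwargs": {
  "plan": [
    [0.6,-1.5,-1,5,0],
    [0.6,-0.5,0,6,0],
    [0.6,0,0,6,0],
    [0.6,0,0,4,0],
    [0.6,0,0,2,0],
    [0.6,0,0,0,0]
  ]
}}

```text
t: 23.93
ee_pos: [0.4545, 0.0739, 0.1247]
eef_rot: [0.996, 0.086, -0.003, -0.003]
wrist_force: [-0.7, -0.3, -0.6]
gripper_width: 0.768
```

```bash
python3 -c "
from h import *
p=get_obs()['ee_pos']; go(.4532,.0785,.0955,10); wb(*p[:2],p[2]-.005)"
```

```text
t 23.93 pos [0.4545 0.0739 0.1247] yaw 9.9 q7 0.33 tilt 0.49 F [-0.7 -0.3 -0.6] g 0.768
tool delta mm [-0.3 -4.6 29.3] norm 29.6 turn -0.002
rim n 2651 c [0.4543 0.0744] std 0.0011 z 0.1196
```

Emit:
{"fn": "step_arm", "kwargs": {
  "plan": [
    [0.6,-0.3,-4,0,0],
    [0.6,-0.3,-1,0,0],
    [0.6,0,0,3,0],
    [0.6,0,0,3,0],
    [0.6,0,0,0,0]
  ]
}}

```text
t: 24.4
ee_pos: [0.4533, 0.0798, 0.1189]
eef_rot: [0.996, 0.087, -0.002, -0.003]
wrist_force: [0.3, 0.1, -1.4]
gripper_width: 0.771
```

```bash
python3 -c "
from h import *
p=get_obs()['ee_pos']; go(.4532,.0785,.0955,10); wb(*p[:2],p[2]-.005)"
```

```text
t 24.4 pos [0.4533 0.0798 0.1189] yaw 10.0 q7 0.33 tilt 0.47 F [ 0.3  0.1 -1.4] g 0.771
tool delta mm [-0.3  1.4 23.4] norm 23.5 turn -0.001
rim n 2638 c [0.4531 0.0803] std 0.0011 z 0.1139
```

Emit:
{"fn": "step_arm", "kwargs": {
  "plan": [
    [0.6,0,1,4,0],
    [0.6,0,0,4,0],
    [0.6,0,0,4,0],
    [0.6,0,0,4,0],
    [0.6,0,0,3,0],
    [0.6,0,0,2,0],
    [0.6,0,0,0,0]
  ]
}}

```text
t: 25.03
ee_pos: [0.4538, 0.0785, 0.0959]
eef_rot: [0.996, 0.086, -0.002, -0.003]
wrist_force: [-0.5, -0.3, 4.9]
gripper_width: 0.77
```

```bash
python3 -c "
from h import *
p=get_obs()['ee_pos']; go(.4532,.0785,.0955,10); wb(*p[:2],p[2]-.005)"
```

```text
t 25.03 pos [0.4538 0.0785 0.0959] yaw 9.9 q7 0.36 tilt 0.45 F [-0.5 -0.3  4.9] g 0.77
tool delta mm [-0.6 -0.1  0.4] norm 0.7 turn -0.001
rim n 2681 c [0.4536 0.079 ] std 0.0011 z 0.0908
```

Contact (+4.9 N) at the expected height. Release and rise.

Emit:
{"fn": "step_arm", "kwargs": {
  "plan": [
    [0.8,0,0,0,0],
    [1,0,0,0,0],
    [1,0,0,0,0],
    [1,0,0,0,0],
    [1,0,0,-12,0],
    [1,0,0,-25,0],
    [1,0,0,-28,0],
    [1,0,0,-10,0]
  ]
}}

```text
t: 25.75
ee_pos: [0.4526, 0.0774, 0.1718]
eef_rot: [0.996, 0.086, -0.005, -0.003]
wrist_force: [0.1, -0.6, 0.3]
gripper_width: 0.999
```

```bash
python3 -c "
from h import *
wb(.453,.079,.092,save='w11.png');go(.5667,-.094,.17,10)
c=cam('top')
for b in bowls(c): print(*b[:5])"
```

```text
rim n 973 c [0.4546 0.0785] std 0.001 z 0.0909
t 25.8 pos [0.4531 0.0776 0.1724] yaw 9.9 q7 0.26 tilt 0.55 F [ 0.3 -0.1  0.9] g 0.999
tool delta mm [ 82.5 188.6   0.6] norm 205.8 turn -0.002
434 270 1860.0 [ 0.2713 -0.6463] None
334 178 249.0 [ 0.5598 -0.3378] [ 5.589e-01 -3.393e-01  3.070e-02  7.100e+01]
254 176 235.0 [ 0.5659 -0.0923] [ 5.648e-01 -9.380e-02  3.080e-02  4.700e+01]
233 143 242.0 [ 0.6707 -0.0288] [ 6.699e-01 -2.880e-02  3.140e-02  6.300e+01]
276 140 252.5 [ 0.6797 -0.1623] [ 6.791e-01 -1.645e-01  3.180e-02  6.300e+01]
69 110 1233.5 [0.7855 0.4959] [7.776e-01 5.505e-01 3.650e-02 1.650e+02]
```

View pics/w11.png

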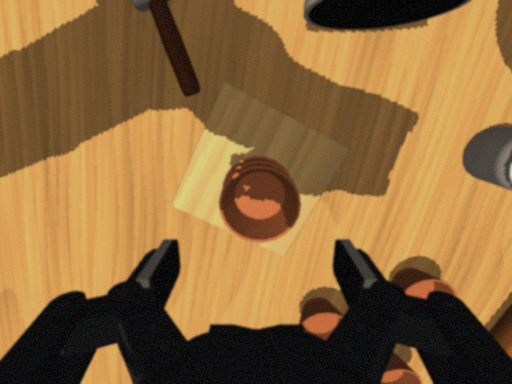

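Three are nested and concentric at (260,200), with the rim at 91 mm. Next is bowl E.

Emit:
{"fn": "step_arm", "kwargs": {
  "plan": [
    [1,12,28,0,0],
    [1,16,36,0,0],
    [1,16,36,0,0],
    [1,14,32,0,0],
    [1,11,25,0,0],
    [1,8,16,0,0],
    [1,3,8,0,0],
    [1,0,0,0,0]
  ]
}}

```text
t: 26.52
ee_pos: [0.5653, -0.0894, 0.1616]
eef_rot: [0.996, 0.092, -0.007, -0.005]
wrist_force: [0.3, 0.2, -0.1]
gripper_width: 1.001
```

```bash
python3 -c "
from h import *
s=wb(.5667,-.094); go(*s,.09,10)"
```

```text
rim n 708 c [ 0.5655 -0.0923] std 0.001 z 0.0429
t 26.57 pos [ 0.5646 -0.0883  0.1614] yaw 10.6 q7 0.61 tilt 1.03 F [0.  0.8 0.2] g 0.993
tool delta mm [ 1.1  4.9 71.4] norm 71.5 turn 0.01
```

Emit:
{"fn": "step_arm", "kwargs": {
  "plan": [
    [1,1,4,8,0.01],
    [1,0,1,18,0],
    [1,0,0,20,0],
    [1,0,0,16,0],
    [1,0,0,8,0],
    [1,0,0,0,0],
    [1,0,0,0,0]
  ]
}}

```text
t: 27.15
ee_pos: [0.5614, -0.0826, 0.0859]
eef_rot: [0.996, 0.09, -0.009, -0.008]
wrist_force: [-0.5, 0.6, 1.5]
gripper_width: 1.001
```

```bash
python3 -c "
from h import *
s=wb(.5667,-.094); go(*s,.046,10)"
```

```text
rim n 1350 c [ 0.5654 -0.0922] std 0.001 z 0.0429
t 27.2 pos [ 0.5614 -0.0826  0.0861] yaw 10.4 q7 0.66 tilt 1.39 F [-0.3  0.4  0.8] g 0.996
tool delta mm [ 2.9 10.9 39.8] norm 41.4 turn 0.007
```

Emit:
{"fn": "step_arm", "kwargs": {
  "plan": [
    [1,2,8,0,0],
    [1,0.5,2,3,0],
    [1,0,0,8,0],
    [1,0,0,8,0],
    [1,0,0,8,0],
    [1,0,0,7,0],
    [1,0,0,3,0],
    [1,0,0,0,0]
  ]
}}

```text
t: 27.87
ee_pos: [0.5671, -0.0926, 0.0476]
eef_rot: [0.996, 0.09, -0.007, -0.007]
wrist_force: [-0.1, -0.2, -0.0]
gripper_width: 1.0
```

```bash
python3 -c "
from h import *
s=wb(.5667,-.094); go(*s,.046,10)"
```

```text
rim n 2270 c [ 0.5654 -0.0922] std 0.0011 z 0.0429
t 27.92 pos [ 0.5671 -0.0926  0.0479] yaw 10.4 q7 0.7 tilt 1.15 F [-0.2  0.2 -0. ] g 1.003
tool delta mm [-1.6 -0.7  1.9] norm 2.6 turn 0.007
```

Emit:
{"fn": "step_arm", "kwargs": {
  "plan": [
    [1,-1.5,-0.7,1.5,0],
    [0.6,0,0,0,0],
    [0.6,0,0,0,0],
    [0.6,0,0,0,0],
    [0.6,0,0,0,0],
    [0.6,0,0,0,0],
    [0.6,0,0,-5,0],
    [0.6,0,0,-15,0]
  ]
}}

```text
t: 28.58
ee_pos: [0.5644, -0.0919, 0.0664]
eef_rot: [0.996, 0.091, -0.008, -0.008]
wrist_force: [-0.3, -0.1, -0.8]
gripper_width: 0.77
```

```bash
python3 -c "
from h import *
p=get_obs()['ee_pos']; go(.453,.079,.17,10); wb(*p[:2],p[2]-.005)"
```

```text
t 28.58 pos [ 0.5644 -0.0919  0.0664] yaw 10.4 q7 0.69 tilt 1.29 F [-0.3 -0.1 -0.8] g 0.77
tool delta mm [ -80.2 -189.9  -99.3] norm 228.8 turn 0.007
rim n 2719 c [ 0.5643 -0.0916] std 0.0012 z 0.0617
```

Emit:
{"fn": "step_arm", "kwargs": {
  "plan": [
    [0.6,0,0,-30,0],
    [0.6,0,-4,-34,0],
    [0.6,-8,-18,-25,0],
    [0.6,-14,-30,-8,0],
    [0.6,-15,-34,0,0],
    [0.6,-14,-34,0,0],
    [0.6,-11,-26,0,0],
    [0.6,-9,-20,0,0]
  ]
}}

```text
t: 29.3
ee_pos: [0.4686, 0.0557, 0.176]
eef_rot: [0.996, 0.085, -0.001, -0.006]
wrist_force: [0.5, 1.0, -1.5]
gripper_width: 0.773
```

```bash
python3 -c "
from h import *
go(.453,.079,.16,10)"
```

```text
t 29.3 pos [0.4686 0.0557 0.176 ] yaw 9.8 q7 0.32 tilt 0.68 F [ 0.5  1.  -1.5] g 0.773
tool delta mm [-11.3 -25.5  16.4] norm 32.3 turn -0.003
```

Emit:
{"fn": "step_arm", "kwargs": {
  "plan": [
    [0.6,-5,-11,3,0],
    [0.6,-3,-6,4,0],
    [0.6,0,-2,4,0],
    [0.6,0,0,0,0],
    [0.6,0,0,0,0]
  ]
}}

```text
t: 29.72
ee_pos: [0.4545, 0.0784, 0.1652]
eef_rot: [0.996, 0.089, -0.001, -0.007]
wrist_force: [0.5, -0.0, -1.4]
gripper_width: 0.772
```

```bash
python3 -c "
from h import *
p=get_obs()['ee_pos']; go(.4536,.0785,.143,10); wb(*p[:2],p[2]-.005)"
```

```text
t 29.72 pos [0.4545 0.0784 0.1652] yaw 10.2 q7 0.29 tilt 0.83 F [ 0.5 -0.  -1.4] g 0.772
tool delta mm [-0.9  0.1 22.2] norm 22.2 turn 0.004
rim n 2742 c [0.4545 0.0788] std 0.0012 z 0.1604
```

Emit:
{"fn": "step_arm", "kwargs": {
  "plan": [
    [0.6,-0.5,0,4,0],
    [0.6,0,0,5,0],
    [0.6,0,0,5,0],
    [0.6,0,0,5,0],
    [0.6,0,0,2,0],
    [0.6,0,0,0,0]
  ]
}}

```text
t: 30.27
ee_pos: [0.4561, 0.0748, 0.1417]
eef_rot: [0.996, 0.086, -0.001, -0.006]
wrist_force: [0.1, -1.1, -1.0]
gripper_width: 0.771
```

```bash
python3 -c "
from h import *
p=get_obs()['ee_pos']; go(.4536,.0785,.1135,10); wb(*p[:2],p[2]-.005)"
```

```text
t 30.27 pos [0.4561 0.0748 0.1417] yaw 9.8 q7 0.32 tilt 0.71 F [ 0.1 -1.1 -1. ] g 0.771
tool delta mm [-1.8 -3.7 28.2] norm 28.5 turn -0.003
rim n 2741 c [0.4559 0.0752] std 0.0011 z 0.1369
```

Emit:
{"fn": "step_arm", "kwargs": {
  "plan": [
    [0.6,-1.3,-3,0,0],
    [0.6,-0.4,-0.5,0,0],
    [0.6,0,0,3,0],
    [0.6,0,0,3,0],
    [0.6,0,0,0,0]
  ]
}}

```text
t: 30.73
ee_pos: [0.4538, 0.0787, 0.1358]
eef_rot: [0.996, 0.086, -0.0, -0.006]
wrist_force: [-0.4, 0.2, -1.5]
gripper_width: 0.774
```

```bash
python3 -c "
from h import *
p=get_obs()['ee_pos']; go(.4536,.0785,.1135,10); wb(*p[:2],p[2]-.005)"
```

```text
t 30.73 pos [0.4538 0.0787 0.1358] yaw 9.9 q7 0.32 tilt 0.73 F [-0.4  0.2 -1.5] g 0.774
tool delta mm [-0.3  0.5 22.3] norm 22.3 turn -0.002
rim n 2767 c [0.4536 0.0791] std 0.0012 z 0.131
```

Emit:
{"fn": "step_arm", "kwargs": {
  "plan": [
    [0.6,0,0,4,0],
    [0.6,0,0,4,0],
    [0.6,0,0,4,0],
    [0.6,0,0,4,0],
    [0.6,0,0,3,0],
    [0.6,0,0,1.5,0],
    [0.6,0,0,0,0]
  ]
}}

```text
t: 31.37
ee_pos: [0.4542, 0.0789, 0.1134]
eef_rot: [0.996, 0.086, 0.0, -0.006]
wrist_force: [-1.5, 0.7, 9.5]
gripper_width: 0.77
```

```bash
python3 -c "
from h import *
p=get_obs()['ee_pos']; go(.4536,.0785,.1135,10); wb(*p[:2],p[2]-.005)"
```

```text
t 31.37 pos [0.4542 0.0789 0.1134] yaw 9.9 q7 0.35 tilt 0.74 F [-1.5  0.7  9.5] g 0.77
tool delta mm [-0.6  0.3 -0.2] norm 0.7 turn -0.002
rim n 2795 c [0.4539 0.0793] std 0.0012 z 0.1087
```

Contact at the expected height. Release.

Emit:
{"fn": "step_arm", "kwargs": {
  "plan": [
    [0.8,0,0,0,0],
    [1,0,0,0,0],
    [1,0,0,0,0],
    [1,0,0,0,0],
    [1,0,0,-12,0],
    [1,0,0,-25,0],
    [1,0,0,-28,0],
    [1,0,0,-10,0]
  ]
}}

```text
t: 32.08
ee_pos: [0.453, 0.077, 0.1888]
eef_rot: [0.996, 0.085, -0.003, -0.005]
wrist_force: [-0.2, 0.7, -0.7]
gripper_width: 0.995
```

```bash
python3 -c "
from h import *
wb(.453,.079,.110,save='w12.png');go(.671,-.0285,.17,10)
c=cam('top')
for b in bowls(c): print(*b[:5])"
```

```text
rim n 985 c [0.4549 0.0787] std 0.001 z 0.1088
t 32.13 pos [0.4535 0.0772 0.1894] yaw 9.8 q7 0.25 tilt 0.68 F [0.5 0.2 1.6] g 1.0
tool delta mm [196.4 141.4  17.3] norm 242.6 turn -0.004
434 270 1854.0 [ 0.2715 -0.6461] None
334 178 252.5 [ 0.5603 -0.3381] [ 5.586e-01 -3.394e-01  3.110e-02  6.900e+01]
233 143 243.0 [ 0.6708 -0.0288] [ 6.701e-01 -2.880e-02  3.150e-02  5.500e+01]
276 139 249.5 [ 0.68   -0.1625] [ 6.789e-01 -1.644e-01  3.170e-02  6.200e+01]
68 110 1232.5 [0.7854 0.4962] [7.779e-01 5.496e-01 3.540e-02 1.800e+02]
```

View pics/w12.png

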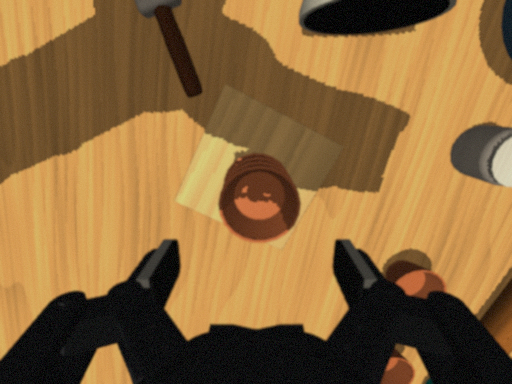

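Four are nested at (260,203). Next is bowl F at (0.671, -0.0285).

Emit:
{"fn": "step_arm", "kwargs": {
  "plan": [
    [1,22,16,0,0],
    [1,30,21,2,0],
    [1,30,22,2,0],
    [1,30,22,2,0],
    [1,26,19,2,0],
    [1,20,14,2,0],
    [1,14,10,2,0],
    [1,6,5,0,0]
  ]
}}

```text
t: 32.85
ee_pos: [0.6541, -0.0186, 0.1634]
eef_rot: [0.996, 0.09, -0.007, -0.009]
wrist_force: [0.4, -0.1, -0.4]
gripper_width: 0.996
```

```bash
python3 -c "
from h import *
s=wb(.6715,-.0285); go(*s,.09,10)"
```

```text
rim n 691 c [ 0.6704 -0.0262] std 0.001 z 0.0428
t 32.9 pos [ 0.6542 -0.0193  0.1634] yaw 10.3 q7 0.48 tilt 1.24 F [ 0.9 -1.3  1. ] g 0.997
tool delta mm [15.5 11.  73. ] norm 75.5 turn 0.005
```

Emit:
{"fn": "step_arm", "kwargs": {
  "plan": [
    [1,11,8,6,0],
    [1,4,3,14,0],
    [1,0,0,18,0],
    [1,0,0,18,0],
    [1,0,0,12,0],
    [1,0,0,4,0],
    [1,0,0,0,0]
  ]
}}

```text
t: 33.48
ee_pos: [0.6637, -0.0227, 0.082]
eef_rot: [0.996, 0.09, -0.01, -0.011]
wrist_force: [-0.2, 0.4, 0.2]
gripper_width: 0.997
```

```bash
python3 -c "
from h import *
s=wb(.6705,-.0265); go(*s,.046,10)"
```

```text
rim n 1484 c [ 0.6704 -0.0262] std 0.001 z 0.0429
t 33.53 pos [ 0.6637 -0.0226  0.0824] yaw 10.4 q7 0.53 tilt 1.71 F [-0.6  1.3  0. ] g 1.003
tool delta mm [ 6.6  5.6 36.1] norm 37.1 turn 0.007
```

Emit:
{"fn": "step_arm", "kwargs": {
  "plan": [
    [1,5,4,0,0],
    [1,1,1,3,0],
    [1,0,0,8,0],
    [1,0,0,8,0],
    [1,0,0,8,0],
    [1,0,0,5,0],
    [1,0,0,2,0],
    [1,0,0,0,0]
  ]
}}

```text
t: 34.2
ee_pos: [0.6714, -0.0256, 0.0473]
eef_rot: [0.996, 0.091, -0.008, -0.011]
wrist_force: [-0.7, -0.4, 0.5]
gripper_width: 1.003
```

```bash
python3 -c "
from h import *
s=wb(.6705,-.0265); go(*s,.046,10)"
```

```text
rim n 2270 c [ 0.6704 -0.0262] std 0.0012 z 0.0429
t 34.25 pos [ 0.6715 -0.0256  0.0475] yaw 10.4 q7 0.55 tilt 1.54 F [-0.4  0.1 -0.2] g 1.0
tool delta mm [-1.1  0.4  1.5] norm 1.9 turn 0.007
```

Emit:
{"fn": "step_arm", "kwargs": {
  "plan": [
    [1,-1,0.4,1.3,0],
    [0.6,0,0,0,0],
    [0.6,0,0,0,0],
    [0.6,0,0,0,0],
    [0.6,0,0,0,0],
    [0.6,0,0,0,0],
    [0.6,0,0,-5,0],
    [0.6,0,0,-15,0]
  ]
}}

```text
t: 34.92
ee_pos: [0.6696, -0.0263, 0.0658]
eef_rot: [0.996, 0.091, -0.01, -0.011]
wrist_force: [-0.3, 0.0, -0.5]
gripper_width: 0.768
```

```bash
python3 -c "
from h import *
p=get_obs()['ee_pos']; go(.453,.079,.185,10); wb(*p[:2],p[2]-.005)"
```

```text
t 34.92 pos [ 0.6696 -0.0263  0.0658] yaw 10.4 q7 0.54 tilt 1.68 F [-0.3  0.  -0.5] g 0.768
tool delta mm [-196.  -145.4 -112.4] norm 268.7 turn 0.007
rim n 2741 c [ 0.6694 -0.0258] std 0.0012 z 0.0611
```

Emit:
{"fn": "step_arm", "kwargs": {
  "plan": [
    [0.6,0,0,-30,0],
    [0.6,-2,0,-36,0],
    [0.6,-12,-8,-32,0],
    [0.6,-24,-18,-15,0],
    [0.6,-30,-22,-2,0],
    [0.6,-30,-22,0,0],
    [0.6,-30,-22,0,0],
    [0.6,-24,-18,0,0]
  ]
}}

```text
t: 35.63
ee_pos: [0.5043, 0.0488, 0.1948]
eef_rot: [0.996, 0.087, -0.002, -0.009]
wrist_force: [-0.4, 0.7, -0.1]
gripper_width: 0.77
```

```bash
python3 -c "
from h import *
go(.454,.0785,.18,10)"
```

```text
t 35.63 pos [0.5043 0.0488 0.1948] yaw 10.0 q7 0.34 tilt 1.05 F [-0.4  0.7 -0.1] g 0.77
tool delta mm [-44.3 -37.7  15.7] norm 60.3 turn 0.001
```

Emit:
{"fn": "step_arm", "kwargs": {
  "plan": [
    [0.6,-18,-15,3,0],
    [0.6,-13,-11,4,0],
    [0.6,-6,-6,4,0],
    [0.6,-2,-2,0,0],
    [0.6,0,0,0,0],
    [0.6,0,0,0,0]
  ]
}}

```text
t: 36.13
ee_pos: [0.4535, 0.0796, 0.1861]
eef_rot: [0.996, 0.09, -0.002, -0.011]
wrist_force: [0.1, 0.3, -1.0]
gripper_width: 0.769
```

```bash
python3 -c "
from h import *
p=get_obs()['ee_pos']; go(.454,.0785,.162,10); wb(*p[:2],p[2]-.005)"
```

```text
t 36.13 pos [0.4535 0.0796 0.1861] yaw 10.3 q7 0.27 tilt 1.27 F [ 0.1  0.3 -1. ] g 0.769
tool delta mm [ 0.3  1.7 24. ] norm 24.1 turn 0.005
rim n 2725 c [0.4533 0.0802] std 0.0012 z 0.1813
```

Emit:
{"fn": "step_arm", "kwargs": {
  "plan": [
    [0.6,0,0,4,0],
    [0.6,0,-1,5,0],
    [0.6,0,-1,5,0],
    [0.6,0,-1,5,0],
    [0.6,0,0,3,0],
    [0.6,0,0,0,0],
    [0.6,0,0,0,0]
  ]
}}

```text
t: 36.77
ee_pos: [0.4564, 0.0807, 0.161]
eef_rot: [0.996, 0.087, -0.001, -0.01]
wrist_force: [-0.5, 0.9, -1.6]
gripper_width: 0.769
```

```bash
python3 -c "
from h import *
p=get_obs()['ee_pos']; go(.454,.0782,.1315,10); wb(*p[:2],p[2]-.005)"
```

```text
t 36.77 pos [0.4564 0.0807 0.161 ] yaw 10.0 q7 0.3 tilt 1.12 F [-0.5  0.9 -1.6] g 0.769
tool delta mm [-2.8  2.6 29.5] norm 29.7 turn 0.0
rim n 2737 c [0.4562 0.0812] std 0.0012 z 0.1563
```

Emit:
{"fn": "step_arm", "kwargs": {
  "plan": [
    [0.6,-2,1.8,0,0],
    [0.6,-0.8,0.6,0,0],
    [0.6,0,0,3,0],
    [0.6,0,0,3,0],
    [0.6,0,0,0,0]
  ]
}}

```text
t: 37.23
ee_pos: [0.4541, 0.0777, 0.1552]
eef_rot: [0.996, 0.087, -0.0, -0.01]
wrist_force: [0.3, 0.4, -1.8]
gripper_width: 0.773
```

```bash
python3 -c "
from h import *
p=get_obs()['ee_pos']; go(.454,.0782,.1315,10); wb(*p[:2],p[2]-.005)"
```

```text
t 37.23 pos [0.4541 0.0777 0.1552] yaw 10.0 q7 0.31 tilt 1.14 F [ 0.3  0.4 -1.8] g 0.773
tool delta mm [ 0.  -0.1 23.7] norm 23.7 turn 0.001
rim n 2762 c [0.4538 0.0782] std 0.0012 z 0.1505
```

Emit:
{"fn": "step_arm", "kwargs": {
  "plan": [
    [0.6,0,-0.3,4,0],
    [0.6,0,0,4,0],
    [0.6,0,0,4,0],
    [0.6,0,0,4,0],
    [0.6,0,0,4,0],
    [0.6,0,0,2,0],
    [0.6,0,0,0,0]
  ]
}}

```text
t: 37.87
ee_pos: [0.4543, 0.0787, 0.1312]
eef_rot: [0.996, 0.087, 0.0, -0.01]
wrist_force: [-1.7, -0.1, 11.8]
gripper_width: 0.768
```

```bash
python3 -c "
from h import *
p=get_obs()['ee_pos']; go(.454,.0782,.1315,10); wb(*p[:2],p[2]-.005)"
```

```text
t 37.87 pos [0.4543 0.0787 0.1312] yaw 10.0 q7 0.35 tilt 1.16 F [-1.7 -0.1 11.8] g 0.768
tool delta mm [-0.4  0.4 -0.3] norm 0.7 turn 0.001
rim n 2822 c [0.4541 0.0793] std 0.0012 z 0.1267
```

Emit:
{"fn": "step_arm", "kwargs": {
  "plan": [
    [0.8,0,0,0,0],
    [1,0,0,0,0],
    [1,0,0,0,0],
    [1,0,0,0,0],
    [1,0,0,-12,0],
    [1,0,0,-25,0],
    [1,0,0,-28,0],
    [1,0,0,-10,0]
  ]
}}

```text
t: 38.58
ee_pos: [0.4531, 0.0763, 0.2061]
eef_rot: [0.996, 0.087, -0.003, -0.009]
wrist_force: [1.1, -0.7, 1.3]
gripper_width: 0.999
```

```bash
python3 -c "
from h import *
wb(.453,.079,.128,save='w13.png');go(.68,-.1625,.19,10)
c=cam('top')
for b in bowls(c): print(*b[:5])"
```

```text
rim n 994 c [0.4551 0.0788] std 0.001 z 0.1268
t 38.63 pos [0.4535 0.0765 0.2067] yaw 10.0 q7 0.24 tilt 1.09 F [ 1.1 -0.8  1.8] g 0.998
tool delta mm [181.7 274.8  11. ] norm 329.7 turn -0.0
434 270 1850.5 [ 0.2715 -0.6466] None
334 178 247.0 [ 0.5603 -0.3377] [ 5.590e-01 -3.394e-01  3.080e-02  7.200e+01]
290 141 244.5 [ 0.6741 -0.2053] [ 6.732e-01 -2.074e-01  3.150e-02  6.400e+01]
68 110 1240.5 [0.7858 0.4964] [7.798e-01 5.439e-01 3.470e-02 1.820e+02]
```

View pics/w13.png

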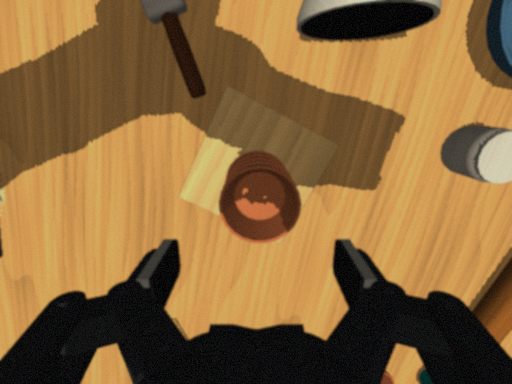

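Five are stacked. The top view now shows bowl G at (290,141) instead of (276,140), so it was knocked about 4 cm aside. I'll check the space around it before approaching.

```bash
python3 -c "
from h import *
c=cam('top','t5.png'); Q=cloud(c)
for n,lo,hi in(('jar',.09,.11),('mug',.075,.095)):
  m=(Q[...,2]>lo)&(Q[...,2]<hi)&(Q[...,1]<-.2)&(Q[...,1]>-.45)&(Q[...,0]>.35); p=Q[m]; 
  for k,g in (('far',p[p[:,0]>.55]),('near',p[p[:,0]<.55])):
    if len(g):print(n,k,g.mean(0).round(3),g.min(0).round(3),g.max(0).round(3))
hsv=cv2.cvtColor(c['color'],cv2.COLOR_RGB2HSV); m=((hsv[...,0]>70)&(hsv[...,0]<100)&(hsv[...,1]>120)).astype(np.uint8)
for k in cv2.findContours(m,0,1)[0]:
  if cv2.contourArea(k)>60: u=k.reshape(-1,2).mean(0); print('turq',u,onplane(c,[u],.044)[0].round(3))
cv2.imwrite('pics/t5z.png',cv2.resize(c['color'][80:250,200:400,::-1],None,fx=3.5,fy=3.5))
"
```

```text
jar far [ 0.706 -0.296  0.099] [ 0.675 -0.326  0.09 ] [ 0.738 -0.266  0.105]
mug far [ 0.691 -0.282  0.083] [ 0.674 -0.325  0.075] [ 0.729 -0.265  0.095]
mug near [ 0.423 -0.324  0.083] [ 0.374 -0.359  0.075] [ 0.458 -0.289  0.09 ]
turq [358.58823529 264.09803922] [ 0.298 -0.405  0.044]
turq [370.45238095 197.35714286] [ 0.499 -0.449  0.044]
turq [352.18918919 143.94594595] [ 0.665 -0.399  0.044]
```

View pics/t5z.png

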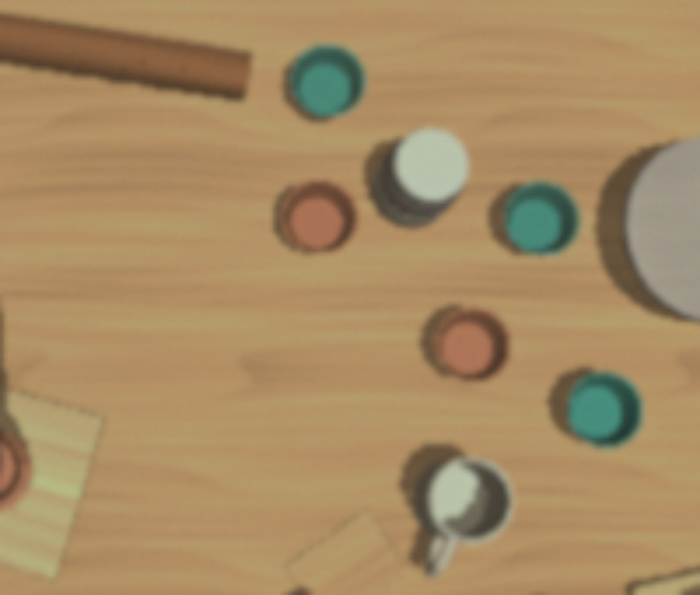

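Bowl G is now at (0.674, -0.206) and the jar is at (0.706, -0.296). That leaves about 25 mm between rims. The jaws open along x, so keeping yaw 10° clears the jar.

```bash
python3 -c "
from h import *
go(.675,-.205,.185,10)"
```

```text
t 38.73 pos [0.4525 0.0769 0.2041] yaw 10.0 q7 0.25 tilt 1.12 F [-0.7  0.2 -0.7] g 1.002
tool delta mm [170.1 316.6  12.3] norm 359.6 turn 0.001
```

Emit:
{"fn": "step_arm", "kwargs": {
  "plan": [
    [1,13,24,0,0],
    [1,18,34,0,0],
    [1,18,34,0,0],
    [1,18,34,0,0],
    [1,18,34,0,0],
    [1,18,34,0,0],
    [1,18,34,0,0],
    [1,15,28,0,0]
  ]
}}

```text
t: 39.4
ee_pos: [0.6326, -0.149, 0.1844]
eef_rot: [0.995, 0.096, -0.011, -0.014]
wrist_force: [0.6, 0.3, 0.7]
gripper_width: 1.003
```

Emit:
{"fn": "step_arm", "kwargs": {
  "plan": [
    [1,12,22,0,0],
    [1,8,16,0,0],
    [1,4,8,0,0],
    [1,0,0,0,0]
  ]
}}

```text
t: 39.73
ee_pos: [0.666, -0.1994, 0.1733]
eef_rot: [0.995, 0.093, -0.015, -0.014]
wrist_force: [-1.0, -0.5, 0.1]
gripper_width: 1.005
```

```bash
python3 -c "
from h import *
s=wb(.675,-.205,save='w14.png'); go(*s,.09,10)"
```

```text
rim n 641 c [ 0.6741 -0.205 ] std 0.001 z 0.0429
t 39.78 pos [ 0.6653 -0.1983  0.1732] yaw 10.7 q7 0.73 tilt 2.44 F [-0.8 -0.1 -1.1] g 1.002
tool delta mm [ 9.8 10.8 82.6] norm 83.9 turn 0.012
```

View pics/w14.png

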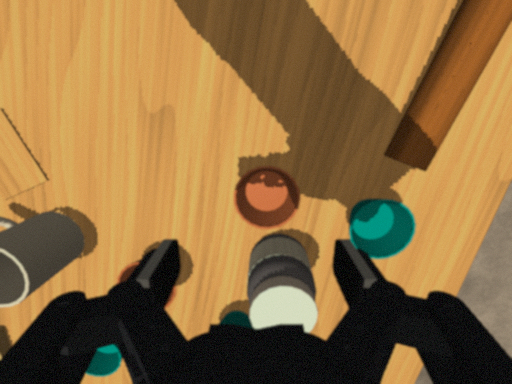

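Bowl G is at (267,196) and the jar at (282,290), clear of the fingers' line. Descending.

Emit:
{"fn": "step_arm", "kwargs": {
  "plan": [
    [1,7,7,5,0.01],
    [1,2,3,12,0],
    [1,0,1,18,0],
    [1,0,1,18,0],
    [1,0,1,14,0],
    [1,0,0,8,0],
    [1,0,0,0,0],
    [1,0,0,0,0]
  ]
}}

```text
t: 40.45
ee_pos: [0.6731, -0.1974, 0.0898]
eef_rot: [0.996, 0.091, -0.016, -0.018]
wrist_force: [-0.3, 0.5, -0.3]
gripper_width: 1.0
```

```bash
python3 -c "
from h import *
s=wb(.675,-.205); go(*s,.046,10)"
```

```text
rim n 1338 c [ 0.6741 -0.2049] std 0.001 z 0.0429
t 40.5 pos [ 0.6732 -0.1972  0.0899] yaw 10.5 q7 0.76 tilt 2.81 F [ 0.   0.5 -0. ] g 0.997
tool delta mm [ 0.8  9.5 43.6] norm 44.6 turn 0.009
```

Emit:
{"fn": "step_arm", "kwargs": {
  "plan": [
    [1,1,6,2,0],
    [1,0,2,6,0],
    [1,0,0,8,0],
    [1,0,0,8,0],
    [1,0,0,8,0],
    [1,0,0,7,0],
    [1,0,0,3,0],
    [1,0,0,0,0]
  ]
}}

```text
t: 41.17
ee_pos: [0.6757, -0.2047, 0.0459]
eef_rot: [0.996, 0.092, -0.014, -0.017]
wrist_force: [0.0, 0.2, 0.4]
gripper_width: 1.001
```

```bash
python3 -c "
from h import *
s=wb(.674,-.205); go(*s,.046,10)"
```

```text
rim n 2361 c [ 0.6741 -0.2049] std 0.0013 z 0.0429
t 41.22 pos [ 0.6757 -0.2047  0.0461] yaw 10.5 q7 0.79 tilt 2.58 F [ 0.   0.9 -1.1] g 1.003
tool delta mm [-1.6 -0.1  0.2] norm 1.6 turn 0.009
```

Emit:
{"fn": "step_arm", "kwargs": {
  "plan": [
    [1,-1.5,0,0,0],
    [0.6,0,0,0,0],
    [0.6,0,0,0,0],
    [0.6,0,0,0,0],
    [0.6,0,0,0,0],
    [0.6,0,0,0,0],
    [0.6,0,0,-5,0],
    [0.6,0,0,-15,0]
  ]
}}

```text
t: 41.88
ee_pos: [0.6736, -0.2049, 0.0659]
eef_rot: [0.995, 0.092, -0.016, -0.018]
wrist_force: [-0.9, -0.1, -2.0]
gripper_width: 0.771
```

```bash
python3 -c "
from h import *
p=get_obs()['ee_pos']; go(.453,.079,.205,10); wb(*p[:2],p[2]-.005)"
```

```text
t 41.88 pos [ 0.6736 -0.2049  0.0659] yaw 10.6 q7 0.78 tilt 2.74 F [-0.9 -0.1 -2. ] g 0.771
tool delta mm [-168.6 -324.5 -121.9] norm 385.5 turn 0.01
rim n 2705 c [ 0.6735 -0.2044] std 0.0012 z 0.061
```

Emit:
{"fn": "step_arm", "kwargs": {
  "plan": [
    [0.6,0,0,-30,0],
    [0.6,0,-2,-36,0],
    [0.6,-4,-10,-34,0],
    [0.6,-13,-24,-18,0],
    [0.6,-18,-34,-4,0],
    [0.6,-18,-34,0,0],
    [0.6,-18,-34,0,0],
    [0.6,-18,-34,0,0]
  ]
}}

```text
t: 42.6
ee_pos: [0.5605, -0.0621, 0.2063]
eef_rot: [0.996, 0.086, -0.01, -0.013]
wrist_force: [-0.5, 1.2, -2.3]
gripper_width: 0.773
```

```bash
python3 -c "
from h import *
go(.454,.0785,.2,10)"
```

```text
t 42.6 pos [ 0.5605 -0.0621  0.2063] yaw 9.9 q7 0.55 tilt 1.86 F [-0.5  1.2 -2.3] g 0.773
tool delta mm [ -80.5 -156.6   12. ] norm 176.5 turn -0.001
```

Emit:
{"fn": "step_arm", "kwargs": {
  "plan": [
    [0.6,-18,-34,0,0],
    [0.6,-18,-34,0,0],
    [0.6,-15,-30,0,0],
    [0.6,-11,-22,0,0],
    [0.6,-7,-14,0,0],
    [0.6,-3,-6,0,0],
    [0.6,0,0,0,0],
    [0.6,0,0,0,0]
  ]
}}

```text
t: 43.27
ee_pos: [0.4557, 0.0752, 0.2139]
eef_rot: [0.996, 0.091, -0.008, -0.016]
wrist_force: [0.7, -0.1, -2.0]
gripper_width: 0.774
```

```bash
python3 -c "
from h import *
p=get_obs()['ee_pos']; go(.454,.0785,.18,10); wb(*p[:2],p[2]-.005)"
```

```text
t 43.27 pos [0.4557 0.0752 0.2139] yaw 10.5 q7 0.27 tilt 2.08 F [ 0.7 -0.1 -2. ] g 0.774
tool delta mm [-0.7 -2.4 34. ] norm 34.1 turn 0.008
rim n 2708 c [0.4555 0.0757] std 0.0012 z 0.209
```

Emit:
{"fn": "step_arm", "kwargs": {
  "plan": [
    [0.6,-0.5,-2,5,0],
    [0.6,0,-1,6,0],
    [0.6,0,-1,6,0],
    [0.6,0,-1,6,0],
    [0.6,0,-1,5,0],
    [0.6,0,0,3,0],
    [0.6,0,0,0,0],
    [0.6,0,0,0,0]
  ]
}}

```text
t: 43.98
ee_pos: [0.4563, 0.0773, 0.1784]
eef_rot: [0.996, 0.087, -0.008, -0.015]
wrist_force: [-0.6, -0.3, -2.3]
gripper_width: 0.776
```

```bash
python3 -c "
from h import *
p=get_obs()['ee_pos']; go(.454,.0785,.1495,10); wb(*p[:2],p[2]-.005)"
```

```text
t 43.98 pos [0.4563 0.0773 0.1784] yaw 10.0 q7 0.3 tilt 1.91 F [-0.6 -0.3 -2.3] g 0.776
tool delta mm [-1.6 -0.7 29. ] norm 29.0 turn -0.001
rim n 2736 c [0.456  0.0778] std 0.0012 z 0.1735
```

Emit:
{"fn": "step_arm", "kwargs": {
  "plan": [
    [0.6,-1,-0.8,0,0],
    [0.6,-0.3,-0.2,0,0],
    [0.6,0,0,3,0],
    [0.6,0,0,3,0],
    [0.6,0,0,0,0]
  ]
}}

```text
t: 44.45
ee_pos: [0.4551, 0.0786, 0.1729]
eef_rot: [0.996, 0.087, -0.007, -0.015]
wrist_force: [0.2, -0.4, -1.9]
gripper_width: 0.772
```

```bash
python3 -c "
from h import *
p=get_obs()['ee_pos']; go(.4546,.0783,.1495,10); wb(*p[:2],p[2]-.005)"
```

```text
t 44.45 pos [0.4551 0.0786 0.1729] yaw 10.0 q7 0.31 tilt 1.89 F [ 0.2 -0.4 -1.9] g 0.772
tool delta mm [-0.3  0.9 23.4] norm 23.4 turn -0.0
rim n 2743 c [0.4549 0.0791] std 0.0012 z 0.1681
```

Emit:
{"fn": "step_arm", "kwargs": {
  "plan": [
    [0.6,-0.2,0.3,4,0],
    [0.6,0,0.2,4,0],
    [0.6,0,0,4,0],
    [0.6,0,0,4,0],
    [0.6,0,0,4,0],
    [0.6,0,0,2,0],
    [0.6,0,0,0,0]
  ]
}}

```text
t: 45.08
ee_pos: [0.4551, 0.0785, 0.1493]
eef_rot: [0.996, 0.087, -0.006, -0.015]
wrist_force: [-2.7, -0.7, 13.8]
gripper_width: 0.779
```

```bash
python3 -c "
from h import *
p=get_obs()['ee_pos']; go(.4546,.0783,.1495,10); wb(*p[:2],p[2]-.005)"
```

```text
t 45.08 pos [0.4551 0.0785 0.1493] yaw 10.0 q7 0.34 tilt 1.89 F [-2.7 -0.7 13.8] g 0.779
tool delta mm [-0.6  0.1 -0.2] norm 0.6 turn -0.001
rim n 2825 c [0.4549 0.079 ] std 0.0012 z 0.1447
```

Emit:
{"fn": "step_arm", "kwargs": {
  "plan": [
    [0.8,0,0,0,0],
    [1,0,0,0,0],
    [1,0,0,0,0],
    [1,0,0,0,0],
    [1,0,0,-12,0],
    [1,0,0,-25,0],
    [1,0,0,-20,0],
    [1,0,0,-5,0]
  ]
}}

```text
t: 45.8
ee_pos: [0.4552, 0.0761, 0.2115]
eef_rot: [0.996, 0.086, -0.008, -0.014]
wrist_force: [1.4, -0.2, 0.9]
gripper_width: 1.0
```

```bash
python3 -c "
from h import *
wb(.453,.079,.146,save='w15.png');
c=cam('top')
for b in bowls(c): print(*b[:5])
go(.56,-.338,.19,10)"
```

```text
rim n 1129 c [0.456  0.0783] std 0.001 z 0.1448
434 270 1853.5 [ 0.2714 -0.6461] None
334 178 256.0 [ 0.56   -0.3378] [ 5.589e-01 -3.392e-01  3.100e-02  7.000e+01]
68 110 1227.5 [0.7856 0.4964] [7.803e-01 5.451e-01 3.510e-02 1.720e+02]
t 45.9 pos [0.4549 0.0764 0.2101] yaw 10.0 q7 0.26 tilt 1.94 F [ 0.1 -0.5 -0.9] g 0.999
tool delta mm [ 32.2 426.7   6.7] norm 428.0 turn -0.001
```

View pics/w15.png

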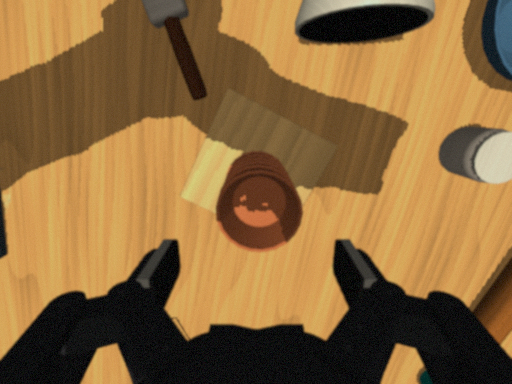

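Six are stacked with the rim at 145 mm. Last is bowl D at (0.5595, -0.338).

Emit:
{"fn": "step_arm", "kwargs": {
  "plan": [
    [1,2,26,0,0],
    [1,3,38,0,0],
    [1,3,38,0,0],
    [1,3,38,0,0],
    [1,3,38,0,0],
    [1,3,38,0,0],
    [1,3,38,0,0],
    [1,3,38,0,0]
  ]
}}

```text
t: 46.57
ee_pos: [0.5297, -0.2047, 0.189]
eef_rot: [0.995, 0.098, -0.014, -0.019]
wrist_force: [1.8, 0.8, 0.6]
gripper_width: 0.996
```

```bash
python3 -c "
from h import *
go(.5595,-.337,.17,10)"
```

```text
t 46.57 pos [ 0.5297 -0.2047  0.189 ] yaw 11.3 q7 0.85 tilt 2.69 F [1.8 0.8 0.6] g 0.996
tool delta mm [  3.7 136.2  13.4] norm 136.9 turn 0.022
```

Emit:
{"fn": "step_arm", "kwargs": {
  "plan": [
    [1,1,36,0,0.01],
    [1,1,32,0,0.01],
    [1,1,25,0,0],
    [1,1,16,0,0],
    [1,0,10,0,0],
    [1,0,4,0,0],
    [1,0,0,0,0]
  ]
}}

```text
t: 47.15
ee_pos: [0.5526, -0.3391, 0.1709]
eef_rot: [0.996, 0.083, -0.019, -0.021]
wrist_force: [-0.6, 1.5, -0.5]
gripper_width: 1.002
```

```bash
python3 -c "
from h import *
s=wb(.5595,-.338,save='w16.png'); go(*s,.09,10)"
```

```text
rim n 690 c [ 0.5597 -0.3377] std 0.001 z 0.0428
t 47.2 pos [ 0.5525 -0.3384  0.1709] yaw 9.6 q7 0.99 tilt 3.26 F [-0.   0.3 -0.6] g 1.003
tool delta mm [10.   4.2 80.5] norm 81.2 turn -0.007
```

View pics/w16.png

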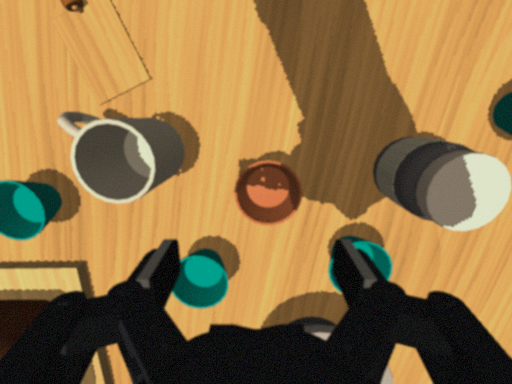

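Bowl D is at (269,192), with the mug at (115,160), the jar at (460,190) and the turquoise bowls all clear. Descending.

Emit:
{"fn": "step_arm", "kwargs": {
  "plan": [
    [1,6,2,5,0],
    [1,2,2,12,0],
    [1,0,1,18,0],
    [1,0,1,18,0],
    [1,0,1,14,0],
    [1,0,0,8,0],
    [1,0,0,0,0],
    [1,0,0,0,0]
  ]
}}

```text
t: 47.87
ee_pos: [0.5632, -0.3296, 0.0885]
eef_rot: [0.996, 0.089, -0.018, -0.024]
wrist_force: [0.2, -0.3, -0.1]
gripper_width: 1.0
```

```bash
python3 -c "
from h import *
s=wb(.5595,-.338); go(*s,.046,10)"
```

```text
rim n 1371 c [ 0.5597 -0.3376] std 0.001 z 0.0429
t 47.92 pos [ 0.5633 -0.3294  0.0886] yaw 10.3 q7 1.03 tilt 3.43 F [-0.7  0.1  0.2] g 1.002
tool delta mm [-3.6  9.5 42.3] norm 43.5 turn 0.005
```

Emit:
{"fn": "step_arm", "kwargs": {
  "plan": [
    [1,-3,6,2,0],
    [1,-1,2,6,0],
    [1,0,0.3,8,0],
    [1,0,0.3,8,0],
    [1,0,0.3,8,0],
    [1,0,0.3,6,0],
    [1,0,0,3,0],
    [1,0,0,0,0]
  ]
}}

```text
t: 48.58
ee_pos: [0.5601, -0.3394, 0.0455]
eef_rot: [0.996, 0.089, -0.016, -0.023]
wrist_force: [-1.5, -0.2, -0.1]
gripper_width: 1.001
```

```bash
python3 -c "
from h import *
s=wb(.5595,-.338); go(*s,.046,10)"
```

```text
rim n 2394 c [ 0.5596 -0.3375] std 0.0011 z 0.0429
t 48.63 pos [ 0.5602 -0.3394  0.0458] yaw 10.3 q7 1.06 tilt 3.18 F [0.3 0.  0.3] g 0.997
tool delta mm [-0.2 -2.  -0.1] norm 2.0 turn 0.005
```

Emit:
{"fn": "step_arm", "kwargs": {
  "plan": [
    [1,-0.2,-1.8,0,0],
    [0.6,0,0,0,0],
    [0.6,0,0,0,0],
    [0.6,0,0,0,0],
    [0.6,0,0,0,0],
    [0.6,0,0,0,0],
    [0.6,0,0,-5,0],
    [0.6,0,0,-15,0]
  ]
}}

```text
t: 49.3
ee_pos: [0.5598, -0.3374, 0.0661]
eef_rot: [0.996, 0.09, -0.017, -0.023]
wrist_force: [-0.1, 0.9, -1.4]
gripper_width: 0.779
```

```bash
python3 -c "
from h import *
p=get_obs()['ee_pos']; go(.454,.079,.22,10); wb(*p[:2],p[2]-.005)"
```

```text
t 49.3 pos [ 0.5598 -0.3374  0.0661] yaw 10.3 q7 1.05 tilt 3.3 F [-0.1  0.9 -1.4] g 0.779
tool delta mm [ -34.  -435.7 -131.6] norm 456.4 turn 0.006
rim n 2785 c [ 0.5595 -0.3368] std 0.0012 z 0.0613
```

Emit:
{"fn": "step_arm", "kwargs": {
  "plan": [
    [0.6,0,0,-30,0],
    [0.6,0,0,-36,0],
    [0.6,0,-8,-36,0],
    [0.6,-2,-24,-26,0],
    [0.6,-3,-34,-10,0],
    [0.6,-3,-38,0,0],
    [0.6,-3,-38,0,0],
    [0.6,-3,-38,0,0]
  ]
}}

```text
t: 50.02
ee_pos: [0.5197, -0.1755, 0.2238]
eef_rot: [0.996, 0.083, -0.012, -0.018]
wrist_force: [1.5, 1.7, -0.2]
gripper_width: 0.776
```

```bash
python3 -c "
from h import *
go(.4545,.0785,.22,10)"
```

```text
t 50.02 pos [ 0.5197 -0.1755  0.2238] yaw 9.5 q7 0.75 tilt 2.47 F [ 1.5  1.7 -0.2] g 0.776
tool delta mm [ -22.1 -261.    14. ] norm 262.3 turn -0.008
```

Emit:
{"fn": "step_arm", "kwargs": {
  "plan": [
    [0.6,-3,-38,0,0],
    [0.6,-3,-38,0,0],
    [0.6,-3,-38,0,0],
    [0.6,-3,-38,0,0],
    [0.6,-3,-34,0,0],
    [0.6,-3,-28,0,0],
    [0.6,-2,-18,0,0],
    [0.6,-1,-10,0,0]
  ]
}}

```text
t: 50.68
ee_pos: [0.4529, 0.0764, 0.2358]
eef_rot: [0.996, 0.086, -0.01, -0.02]
wrist_force: [0.7, 0.1, -0.3]
gripper_width: 0.776
```

Emit:
{"fn": "step_arm", "kwargs": {
  "plan": [
    [0.6,0,-4,0,0],
    [0.6,0,0,0,0],
    [0.6,0,0,0,0]
  ]
}}

```text
t: 50.93
ee_pos: [0.4516, 0.0832, 0.2365]
eef_rot: [0.996, 0.089, -0.009, -0.021]
wrist_force: [0.4, 0.1, -0.8]
gripper_width: 0.777
```

```bash
python3 -c "
from h import *
p=get_obs()['ee_pos']; go(.4545,.0785,.2,10); wb(*p[:2],p[2]-.005)"
```

```text
t 50.93 pos [0.4516 0.0832 0.2365] yaw 10.2 q7 0.22 tilt 2.58 F [ 0.4  0.1 -0.8] g 0.777
tool delta mm [ 2.5  6.7 36.2] norm 36.9 turn 0.004
rim n 2811 c [0.4514 0.0838] std 0.0012 z 0.2318
```

Emit:
{"fn": "step_arm", "kwargs": {
  "plan": [
    [0.6,2,2,5,0],
    [0.6,0.5,1,6,0],
    [0.6,0,0,6,0],
    [0.6,0,0,6,0],
    [0.6,0,0,6,0],
    [0.6,0,0,4,0],
    [0.6,0,0,0,0],
    [0.6,0,0,0,0]
  ]
}}

```text
t: 51.65
ee_pos: [0.455, 0.0764, 0.1987]
eef_rot: [0.996, 0.085, -0.009, -0.019]
wrist_force: [-0.1, -0.4, -1.4]
gripper_width: 0.776
```

```bash
python3 -c "
from h import *
p=get_obs()['ee_pos']; go(.455,.078,p[2],10); wb(*p[:2],p[2]-.005)"
```

```text
t 51.65 pos [0.455  0.0764 0.1987] yaw 9.7 q7 0.28 tilt 2.48 F [-0.1 -0.4 -1.4] g 0.776
tool delta mm [ 0.3 -1.6  0.1] norm 1.6 turn -0.005
rim n 2826 c [0.4548 0.077 ] std 0.0012 z 0.194
```

Emit:
{"fn": "step_arm", "kwargs": {
  "plan": [
    [0.6,0.2,-1.2,0,0],
    [0.6,0,0,2,0],
    [0.6,0,0,3,0],
    [0.6,0,0,3,0],
    [0.6,0,0,0,0]
  ]
}}

```text
t: 52.12
ee_pos: [0.4554, 0.0787, 0.1909]
eef_rot: [0.996, 0.085, -0.008, -0.02]
wrist_force: [0.3, -0.4, -0.8]
gripper_width: 0.779
```

```bash
python3 -c "
from h import *
p=get_obs()['ee_pos']; go(.4552,.078,.1675,10); wb(*p[:2],p[2]-.005)"
```

```text
t 52.12 pos [0.4554 0.0787 0.1909] yaw 9.8 q7 0.29 tilt 2.47 F [ 0.3 -0.4 -0.8] g 0.779
tool delta mm [ 0.   1.6 23.4] norm 23.4 turn -0.004
rim n 2846 c [0.4551 0.0793] std 0.0012 z 0.1862
```

Emit:
{"fn": "step_arm", "kwargs": {
  "plan": [
    [0.6,0,0.6,4,0],
    [0.6,0,0.3,4,0],
    [0.6,0,0.2,4,0],
    [0.6,0,0.1,4,0],
    [0.6,0,0,4,0],
    [0.6,0,0,2,0],
    [0.6,0,0,0,0]
  ]
}}

```text
t: 52.75
ee_pos: [0.4556, 0.0781, 0.1671]
eef_rot: [0.996, 0.085, -0.008, -0.02]
wrist_force: [-1.5, -0.6, 11.8]
gripper_width: 0.779
```

```bash
python3 -c "
from h import *
p=get_obs()['ee_pos']; go(.4552,.078,.1675,10); wb(*p[:2],p[2]-.005)"
```

```text
t 52.75 pos [0.4556 0.0781 0.1671] yaw 9.8 q7 0.32 tilt 2.47 F [-1.5 -0.6 11.8] g 0.779
tool delta mm [-0.4 -0.  -0.4] norm 0.6 turn -0.004
rim n 2886 c [0.4553 0.0787] std 0.0012 z 0.1626
```

Emit:
{"fn": "step_arm", "kwargs": {
  "plan": [
    [0.8,0,0,0,0],
    [1,0,0,0,0],
    [1,0,0,0,0],
    [1,0,0,0,0],
    [1,0,0,-12,0],
    [1,0,0,-25,0],
    [1,0,0,-25,0],
    [1,0,0,-8,0]
  ]
}}

```text
t: 53.47
ee_pos: [0.4557, 0.0748, 0.2371]
eef_rot: [0.996, 0.085, -0.011, -0.019]
wrist_force: [0.1, 0.1, -1.1]
gripper_width: 0.999
```

```bash
python3 -c "
from h import *
wb(.455,.079,.164,save='w17.png')
c=cam('top','t6.png')
for b in bowls(c): print(*b[:5])
c=cam('scene','s6.png')
cv2.imwrite('pics/s6z.png',cv2.resize(c['color'][80:260,130:420,::-1],None,fx=2.7,fy=2.7,interpolation=cv2.INTER_CUBIC))
go(.484,.422,.245,9.9)"
```

```text
rim n 1059 c [0.4563 0.0779] std 0.001 z 0.1628
434 270 1851.0 [ 0.2714 -0.6463] None
68 110 1233.0 [0.7857 0.4963] [7.785e-01 5.466e-01 3.550e-02 1.640e+02]
t 53.62 pos [0.4548 0.0754 0.2346] yaw 9.8 q7 0.23 tilt 2.56 F [-0.5  1.3  0. ] g 0.998
tool delta mm [  87.4 -336.8    1.3] norm 348.0 turn -0.002
```

View pics/w17.png

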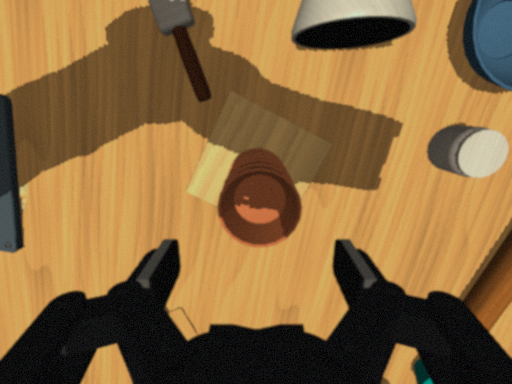

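View pics/s6z.png

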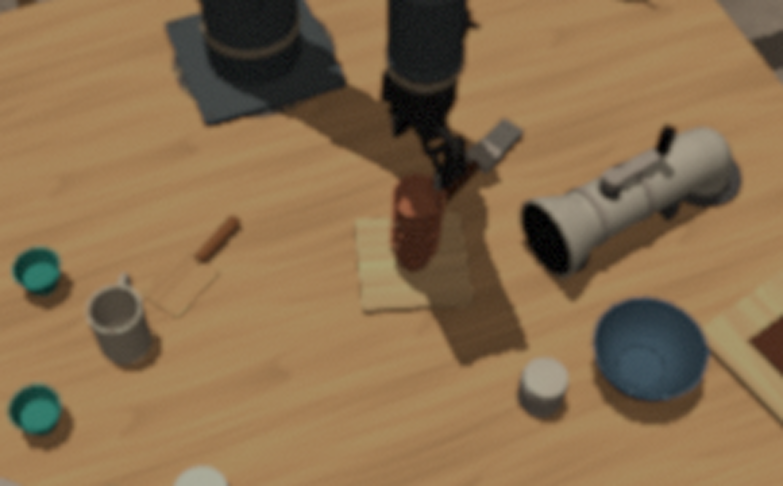

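All seven are stacked, with the top rim at 163 mm (164 expected) and no loose terracotta bowls left. Now closing the damper.

Emit:
{"fn": "step_arm", "kwargs": {
  "plan": [
    [1,7,-26,0,0],
    [1,10,-36,0,0],
    [1,10,-37,0,0],
    [1,10,-37,0,0],
    [0.8,10,-37,0,0],
    [0.7,10,-37,0,0],
    [0.6,9,-34,0,0],
    [0.6,7,-28,0,0]
  ]
}}

```text
t: 54.28
ee_pos: [0.4786, 0.3592, 0.2319]
eef_rot: [0.997, 0.078, -0.018, -0.016]
wrist_force: [0.4, -0.5, -0.5]
gripper_width: 0.599
```

Emit:
{"fn": "step_arm", "kwargs": {
  "plan": [
    [0.6,5,-20,0,0],
    [0.6,3,-12,0,0],
    [0.6,1,-5,0,0],
    [0.6,0,0,0,0],
    [0.6,0,0,0,0]
  ]
}}

```text
t: 54.7
ee_pos: [0.4775, 0.4049, 0.2235]
eef_rot: [0.996, 0.082, -0.023, -0.014]
wrist_force: [-0.5, 0.0, 0.1]
gripper_width: 0.601
```

```bash
python3 - <<'E'
from h import *
go(.4843,.4212,.2,10)
c=cam('wrist','w18.png');Q=cloud(c)
m=(Q[...,2]>0.166)&(Q[...,2]<0.178)&(abs(Q[...,0]-.484)<.03)&(abs(Q[...,1]-.422)<.03)
print(m.sum(),Q[m].mean(0))
E
```

```text
t 54.7 pos [0.4775 0.4049 0.2235] yaw 9.5 q7 -0.27 tilt 3.04 F [-0.5  0.   0.1] g 0.601
tool delta mm [ 10.4 -14.2  23.5] norm 29.4 turn -0.009
703 [0.48284635 0.42222749 0.17099615]
```

Emit:
{"fn": "step_arm", "kwargs": {
  "plan": [
    [0.6,6,-8,0,0],
    [0.6,3,-4,0,0],
    [0.6,1,-1,0,0],
    [0.6,0,0,0,0]
  ]
}}

```text
t: 55.08
ee_pos: [0.4877, 0.4158, 0.2247]
eef_rot: [0.997, 0.079, -0.022, -0.014]
wrist_force: [-0.3, -0.5, 0.6]
gripper_width: 0.601
```

```bash
python3 - <<'E'
from h import *
go(.4843,.421,.163,10)
E
```

```text
t 55.08 pos [0.4877 0.4158 0.2247] yaw 9.1 q7 -0.28 tilt 2.99 F [-0.3 -0.5  0.6] g 0.601
tool delta mm [ 0.  -3.7 61.9] norm 62.0 turn -0.015
```

Emit:
{"fn": "step_arm", "kwargs": {
  "plan": [
    [0.6,0,-3,6,0],
    [0.6,0,0,10,0],
    [0.6,0,0,12,0],
    [0.6,0,0,12,0],
    [0.6,0,0,10,0],
    [0.6,0,0,5,0],
    [0.6,0,0,0,0]
  ]
}}

```text
t: 55.67
ee_pos: [0.4844, 0.4193, 0.1647]
eef_rot: [0.997, 0.078, -0.022, -0.014]
wrist_force: [-0.4, 0.5, 0.2]
gripper_width: 0.601
```

```bash
python3 - <<'E'
from h import *
go(.4843,.421,.163,10)
E
```

```text
t 55.67 pos [0.4844 0.4193 0.1647] yaw 9.0 q7 -0.25 tilt 2.98 F [-0.4  0.5  0.2] g 0.601
tool delta mm [ 0.2 -1.7  1.8] norm 2.4 turn -0.017
```

Emit:
{"fn": "step_arm", "kwargs": {
  "plan": [
    [0.6,0,-1.7,1.5,-0.015],
    [0.2,0,0,0,0],
    [0,0,0,0,0],
    [0,0,0,0,0],
    [0,0,0,0,0]
  ],
  "newtons": 40
}}

```text
t: 56.08
ee_pos: [0.4838, 0.4212, 0.1636]
eef_rot: [0.996, 0.087, -0.022, -0.014]
wrist_force: [-0.2, -0.7, -6.3]
gripper_width: 0.244
```

```bash
python3 - <<'E'
from h import *
go(.4843,.421,.163,10)
E
```

```text
t 56.08 pos [0.4838 0.4212 0.1636] yaw 10.0 q7 -0.24 tilt 2.99 F [-0.2 -0.7 -6.3] g 0.244
tool delta mm [0.5 0.3 0.5] norm 0.7 turn 0.0
```

Emit:
{"fn": "step_arm", "kwargs": {
  "plan": [
    [0,-10.2,0.6,0,-0.12],
    [0,-10.2,0.6,0,-0.12],
    [0,-10.2,0.6,0,-0.12],
    [0,-10.2,0.6,0,-0.12],
    [0,-10.2,0.6,0,-0.12],
    [0,-10.2,0.6,0,-0.12]
  ]
}}

```text
t: 56.58
ee_pos: [0.4312, 0.3888, 0.1637]
eef_rot: [0.896, 0.443, -0.016, -0.019]
wrist_force: [4.5, -0.3, -7.8]
gripper_width: 0.239
```

```bash
python3 - <<'E'
from h import *
go(.4163,.3225,.163,100.9)
p=get_obs()['ee_pos'][:2]-[.4998,.3386];print(np.hypot(*p),np.degrees(np.arctan2(p[1],p[0])))
E
```

```text
t 56.58 pos [0.4312 0.3888 0.1637] yaw 52.6 q7 0.35 tilt 2.84 F [ 4.5 -0.3 -7.8] g 0.239
tool delta mm [-61.6  28.5   0. ] norm 67.9 turn -0.843
0.08500886731498208 143.8425807702534
```

Emit:
{"fn": "step_arm", "kwargs": {
  "plan": [
    [0,-10.2,0.6,0,-0.12],
    [0,-10.2,0.6,0,-0.12],
    [0,-10.2,0.6,0,-0.12],
    [0,-10.2,0.6,0,-0.12],
    [0,-10.2,0.6,0,-0.12],
    [0,-10,0.6,0,-0.12],
    [0,-8,0.4,0,-0.1],
    [0,-3,0,0,0]
  ]
}}

```text
t: 57.25
ee_pos: [0.415, 0.319, 0.1642]
eef_rot: [0.629, 0.777, -0.003, -0.024]
wrist_force: [-2.4, 21.2, -14.7]
gripper_width: 0.24
```

```bash
python3 - <<'E'
from h import *
go(.4163,.3225,.163,100.9)
p=get_obs()['ee_pos'][:2]-[.4998,.3386];print(np.hypot(*p),np.degrees(np.arctan2(p[1],p[0])))
E
```

```text
t 57.25 pos [0.415  0.319  0.1642] yaw 101.9 q7 1.12 tilt 2.73 F [ -2.4  21.2 -14.7] g 0.24
tool delta mm [3.1 2.1 1.2] norm 3.9 turn 0.018
0.08705190022765637 -166.9882041435052
```

Emit:
{"fn": "step_arm", "kwargs": {
  "plan": [
    [0,-4,0,0,0],
    [0,-4,0,0,0]
  ]
}}

```text
t: 57.42
ee_pos: [0.415, 0.319, 0.1641]
eef_rot: [0.628, 0.778, 0.001, -0.027]
wrist_force: [-3.6, 16.9, -10.4]
gripper_width: 0.244
```

Emit:
{"fn": "step_arm", "kwargs": {
  "plan": [
    [0,0,0,0,0],
    [0.6,0,0,0,0],
    [0.6,0,0,0,0],
    [0.6,0,0,0,0],
    [0.6,0,0,-15,0],
    [0.6,0,0,-25,0],
    [0.6,0,0,-25,0],
    [0.6,0,0,-15,0]
  ]
}}

```text
t: 58.08
ee_pos: [0.4183, 0.315, 0.2451]
eef_rot: [0.63, 0.776, -0.001, -0.027]
wrist_force: [0.7, -0.2, -0.4]
gripper_width: 0.605
```

```bash
python3 - <<'E'
from h import *
go(.4163,.3225,.163,100.9)
c=cam('wrist','w19.png');Q=cloud(c)
m=(Q[...,2]>0.166)&(Q[...,2]<0.178)&(abs(Q[...,0]-.416)<.03)&(abs(Q[...,1]-.322)<.03)
p=Q[m].mean(0);a=p[:2]-[.4998,.3386];print(m.sum(),p,np.hypot(*a),np.degrees(np.arctan2(a[1],a[0])))
for n in('top','scene'):
    c=cam(n,n+'7.png');Q=cloud(c)
    m=(Q[...,2]>0.168)&(Q[...,2]<0.176)&(abs(Q[...,0]-.416)<.03)&(abs(Q[...,1]-.322)<.03)
    print(n,m.sum(),Q[m].mean(0) if m.sum() else '')
E
```

```text
t 58.08 pos [0.4183 0.315  0.2451] yaw 101.8 q7 1.12 tilt 3.09 F [ 0.7 -0.2 -0.4] g 0.605
tool delta mm [ 4.5  2.5 82.3] norm 82.5 turn 0.016
549 [0.41446271 0.32212384 0.17100318] 0.08691327477350753 -169.07230060513297
top 16 [0.4089129  0.32055617 0.17140055]
scene 26 [0.41877323 0.32099679 0.17187404]
```

View pics/w19.png

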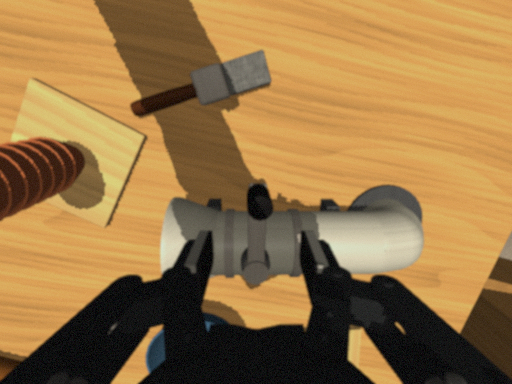

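The lever is square across the duct (knob at (260,200), hub at (256,262)). Its angle is 190.9°, the closed direction. Backing off for a final look.

Emit:
{"fn": "step_arm", "kwargs": {
  "plan": [
    [0.6,0,0,-20,0],
    [0.6,20,0,-10,0],
    [0.6,30,0,0,0],
    [0.6,30,0,0,0],
    [0.6,30,0,0,0],
    [0.6,15,0,0,0],
    [0.6,0,0,0,0],
    [0.6,0,0,0,0]
  ]
}}

```text
t: 58.9
ee_pos: [0.393, 0.4363, 0.2725]
eef_rot: [0.633, 0.774, -0.006, -0.026]
wrist_force: [0.2, -0.0, 0.2]
gripper_width: 0.603
```

```bash
python3 - <<'E'
from h import *
go(.4163,.3225,.163)
c=cam('top','t8.png');Q=cloud(c)
m=(Q[...,2]>0.168)&(Q[...,2]<0.176)&(abs(Q[...,0]-.416)<.03)&(abs(Q[...,1]-.322)<.03)
print(m.sum(),Q[m].mean(0))
m=(Q[...,2]>0.155)&(Q[...,2]<0.17)&(np.hypot(Q[...,0]-.455,Q[...,1]-.078)<.05);print('stack rim',m.sum(),Q[m].min(0),Q[m].max(0))
c=cam('scene');cv2.imwrite('pics/s8z.png',cv2.resize(c['color'][80:260,130:420,::-1],None,fx=2.7,fy=2.7,interpolation=cv2.INTER_CUBIC))
E
```

```text
t 58.9 pos [0.393  0.4363 0.2725] yaw 101.4 q7 0.91 tilt 3.08 F [ 0.2 -0.   0.2] g 0.603
tool delta mm [-119.7    4.9  105.5] norm 159.7 turn 0.0
51 [0.41557034 0.3203914  0.17118101]
stack rim 154 [0.42181704 0.04243631 0.15504196] [0.4888796  0.11071551 0.16708027]
```

View pics/t8.png

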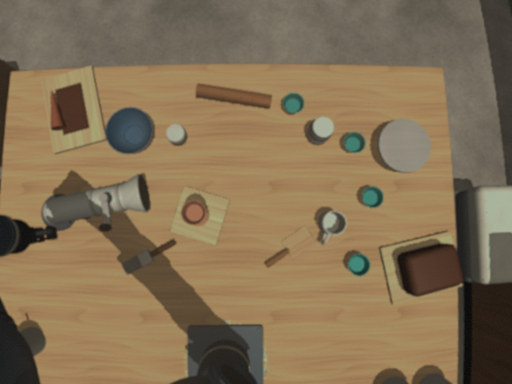

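View pics/s8z.png

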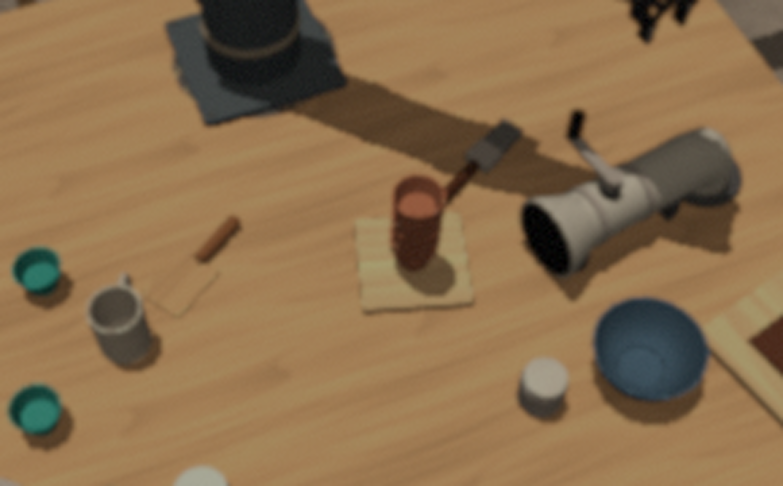

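The top view shows the stack at (195,212) on the batt and the bystanders at the same pixels as at the start. The lever points towards the robot. Handing in.

```bash
python3 -c "
from bench import sign_off; print(sign_off())"
```

```text
the job is handed in; nothing more can be done
None
```

The job is done and handed in at about 59 s of the 208 s allowed.

**Damper:** I turned the lever fully open to its stop first and handled bowls only while it was open. After the last bowl I closed it. At both stops the resisting force rose to about 20 N with no further motion. The last wrist view put the lever at 190.9°, the direction worked out for closed.

**Bowls:** All seven terracotta bowls are nested upright in one stack on the batt. One bowl was knocked about 4 cm aside partway through; I found it again in the top view and picked it up from there. Each was lowered slowly to contact before release.

**Last checks:**
- **Height:** the top rim read 163 mm, against 164 mm expected.
- **Position:** the lowest bowl measured within about 1–2 mm of the batt centre.
- **Straightness:** the top bowl read about 4 mm off the bottom one, partly nesting play and partly calibration.
- **Surroundings:** no terracotta bowl was left over. The mug, jar, tin, big bowl, tools and turquoise bowls looked unmoved by eye in the last pictures. The gripper was clear of everything.

**Disagreements:** The scene and top cameras differed by 4–6 mm in x, so I used the wrist camera for the fine positioning. The tool's tilt crept up to about 3° during the run, and I allowed for it in the moves.

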